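# Load the ware dryer by sliding and turn up its heat

### The arm

A 7-joint arm with a two-finger parallel gripper is mounted at the origin on the work surface. World frame = base frame: x ahead of the robot, y to its left, z up, the work surface at z = 0. Lengths are in m, angles in rad, forces in N, time in s.
With the tool pointing down it reaches from about 0.4 to 0.85 m from the base axis. Payload 10.4 kg.
Tool frame: the origin (TCP) lies between the finger pads; the fingertips stand ahead of it and the grasp point (between the pads) lies 5 mm behind it (manip.tip_extent is the z of the fingertips in the tool frame, in m); z points along the fingers, y is the line along which they close (so a half turn about z gives the same grasp; the last joint's range is limited). The gripper opens to 85 mm and grips with 20 to 120 N. Pads are 22 mm wide; open, the fingers measure 114 mm over their backs; the gripper's body (76 mm by 85 mm) begins 54 mm behind the grasp point. The pads swing forward as they close: fully open they stand 13 mm farther back than shut.
Start: joints at [1.231, 0.332, -0.065, 1.46, 0.022, 1.35, -0.088], TCP at [0.195, -0.594, 0.245] pointing down, gripper open.
Joint ranges: [-2.6, 2.6], [-0.5, 2.12], [-1.47, 1.34], [0.16, 2.42], [-1.27, 4.41], [0.06, 2.06], [-2.6, 2.6]. Speed limits (rad/s): [2.22, 2.22, 2.79, 2.79, 3.14, 3.14, 3.14].

### API

Orientations are given as a unit quaternion [x, y, z, w].
In Python, from workcell import status, viewer, manip gives the robot as it stands.
- The arm moves only by the tool play_rows, never from a script. Its argument "plan" is one flat list of numbers, 7 for each row, row after row: the turn, a rotation vector about the tool's x, y, z in degrees, then the shift along the tool's x, y, z in m, then the opening, from 0 (shut) to 1 (fully open). In form: [ax, ay, az, dx, dy, dz, grip, ax, ay, az, dx, dy, dz, grip, ...]. A call has 1 to 20 rows; each row is the pose to reach, as a shift and turn from the pose commanded when the call began, along the tool's axes at that moment; what a row does not reach only later rows make up. A row lasts 1/8 s, in which the tool goes at most 62.5 mm and 10.7 degrees, less where a joint would pass 70% of its speed; a pose out of reach is approached as far as the arm can. A call with a gripper value outside its range is refused whole. The fingers move at their own pace and stop on an object; "squeeze" is the grip in N (left out, the last holds). Time passes only in rows, so rows that repeat a pose let the fingers close. It gives the time, the measured TCP pose, the force, the opening and the grip force at its end, in the units of the state.
- status.get_obs(): the state, without advancing time (a new reading comes with each control period).
- viewer.camera(name): name is "scene" or "side" or "wrist"; returns the picture (400x640x3 uint8, red, green, blue); there is no depth.
- viewer.camera_model(name): a dict with "fx", "fy", "cx", "cy" (pixels), "R" (3x3) and "t" (3): a world point X has camera coordinates R X + t. Camera axes: x right, y down, z forward; pixel columns grow to the right and rows downward; lengths in m; the calibration is good to about 2 mm. A picture is of the moment at which its call begins: read the wrist's pose just before it. camera_model takes no time and is no camera call; for the wrist camera it gives the pose at the moment of the call.
- manip.hand_in(): hands the job in; it is judged then, once.
The state is a dict: "clock": time; "joint_pos": joint angles; "joint_velocities": joint speeds; "tau": joint torques, N m; "position": TCP position; "ee_rot": TCP orientation; "ft_force": force on the tool from outside, world axes, zero at the start; "torque": the same for the moment, N m; "grip_width": opening from 0.0 (shut) to 1.0 (fully open); "grasp_force": force on a finger pad.
Only numpy, scipy, OpenCV 4.12 (cv2) and the standard library are available. Lean on these libraries where they do the work, as an engineer would, in place of code of your own. Each camera call takes 0.05 s, during which the arm holds its last target. There are 200 camera calls.

### The job

Slide the three freshly painted pieces (teal upturned bowl, square tile with coloured rings, low pink pot) along the table into the open end of the grey ware dryer, one after another in any order: they just fit in a row, so close the row up gently until all three stand flat and wholly past the yellow line at its mouth, without ever lifting, tipping or pressing hard on them. Then turn the dryer's black heat dial clockwise all the way to its end stop. Leave everything else on the table where it is.

Things in the scene. Friction and masses are not known exactly. Their poses are not given: they have to be found in the camera images.
- dryer: grey open-topped channel. Origin: on the table, middle of the mouth line (past the yellow strip); +y runs from the mouth along the channel, +x away from the control box. Inside 122 wide (x -61 to 61), 284 long (y 0 to 284), level with the table, no sill; walls 8 thick, 45 high; at the mouth guide flaps splay out 20 to each side, 30 before the line.
- dryer_end (a point): inner face of the dryer's closed end, middle, on the table (dryer frame 0, 284, 0)
- dryer_box (a point): centre of the top of the steel control box along the -x side of the channel: box 74 wide (x), 150 long (y), 50 high; axes as the dryer's
- dial_grip (a point): point on the dial's axis at the height to grip it; on top of the control box. The dial is a black knob 44 across with a bar grip along its diameter; the axis is vertical. This point turns with the dial: the bar lies along the point's x axis.
- dial (a joint): dial angle in rad, growing clockwise seen from above; 0 is one end stop (off), 3.6 the other (full heat). It stays where it is left.
- bowl: teal upturned bowl, 96 dia at the table with an upright rim 16 high, domed above to 44 high, about 320 g. Origin: centre of its underside. Too wide for the gripper.
- tile: square tile 88 x 88 x 14 thick with coloured rings on top, lying flat, about 220 g. Origin: centre of its underside, x and y along its sides.
- tile_c0 (a point): tile corner (+x, +y), at mid thickness
- tile_c1 (a point): tile corner (+x, -y), at mid thickness
- tile_c2 (a point): tile corner (-x, +y), at mid thickness
- tile_c3 (a point): tile corner (-x, -y), at mid thickness
- pot: low pink closed pot with a yellow braid on one side (paint relief only), 90 dia x 56 high, straight sides, about 360 g. Origin: centre of its underside. Too wide for the gripper.
- glaze: teal squeeze bottle of glaze with white cap, 52 dia x 120 high; origin at the underside; to be left alone
- slip_jar: white jar with a pink band, 60 dia x 70 high; origin at the underside; to be left alone
- palette: round white paint palette with eight colour wells, 150 dia x 10 high; origin at the underside; to be left alone
- brush: paint brush lying on the table, about 200 long; origin at the underside level, about mid length; to be left alone
- coaster: plain white round coaster, 84 dia x 8 high; origin at the underside; to be left alone
- mug: pink mug, 76 dia x 85 high; origin at the underside; to be left alone
- water: clear water bottle with a blue label, 62 dia x 190 high; origin at the underside; to be left alone
Not all that is in view belongs to the job. What is shaped like the pot but purple or red is not meant.

How it is judged:
By the outcome, as a careful person would: the job done as asked, in the order asked, and still so for the second after the job is handed in, with the robot touching nothing.
It also fails if it takes over 70 s, if anything falls off the work surface, if the arm or the gripper's body presses on something with over 40 N, if the wrist force passes 120 N, or if a joint passes its speed limit or range.

## Working session

There is one attempt and no reset: what is moved stays moved. The work goes in short steps, Python scripts to look and compute and a tool call to move; the robot and the scene stay as the last step left them, time stands still between calls to the robot, and variables do not carry over. Pictures are saved under pics/ and viewed, at most 10 in all, crops included, and the job is handed in when it is done.

Besides the shell and the picture viewer there is one more tool, called after "Emit:" by a JSON object that holds its "fn" and its "kwargs". play_rows: Moves the arm, as the interface text tells. Its arguments: {"type":"object","properties":{"plan":{"type":"array","items":{"type":"number"}},"squeeze":{"type":"number"}},"required":["plan"]}

```bash
ls; mkdir -p pics; python3 - <<'E'
from workcell import status, viewer, manip
import cv2,numpy as np
o=status.get_obs(); print({k:np.round(v,3).tolist() for k,v in o.items()}, manip.tip_extent)
ims=[viewer.camera(n) for n in("scene","side","wrist")]
for n,i in zip(("scene","side","wrist"),ims):
    cv2.imwrite(f"pics/{n}0.png",i[:,:,::-1]); m=viewer.camera_model(n); print(n,{k:np.round(v,3).tolist() for k,v in m.items()})
E
```

```text
pics
{'clock': 0.0, 'joint_pos': [1.231, 0.333, -0.065, 1.461, 0.022, 1.35, -0.088], 'joint_velocities': [-0.001, 0.001, 0.001, 0.001, -0.0, 0.0, 0.001], 'tau': [0.0, -62.545, 0.049, -39.16, 0.016, 0.01, -0.0], 'position': [0.195, -0.594, 0.245], 'ee_rot': [0.987, 0.158, -0.0, -0.001], 'ft_force': [0.548, -0.117, 0.276], 'torque': [-0.028, -0.0, 0.006], 'grasp_force': 0.0, 'grip_width': 0.997} 0.014
scene {'fx': 417.268, 'fy': 417.268, 'cx': 317.797, 'cy': 198.404, 'R': [[-0.827, 0.562, 0.005], [0.372, 0.554, -0.744], [-0.422, -0.613, -0.668]], 't': [0.462, -0.127, 1.62]}
side {'fx': 452.374, 'fy': 452.374, 'cx': 317.796, 'cy': 193.874, 'R': [[-0.987, -0.161, -0.007], [-0.11, 0.703, -0.703], [0.118, -0.693, -0.712]], 't': [0.577, 0.094, 1.369]}
wrist {'fx': 314.619, 'fy': 314.619, 'cx': 314.799, 'cy': 195.264, 'R': [[0.312, -0.95, -0.001], [-0.898, -0.295, 0.326], [-0.31, -0.101, -0.945]], 't': [-0.624, -0.043, 0.381]}
```

View pics/scene0.png

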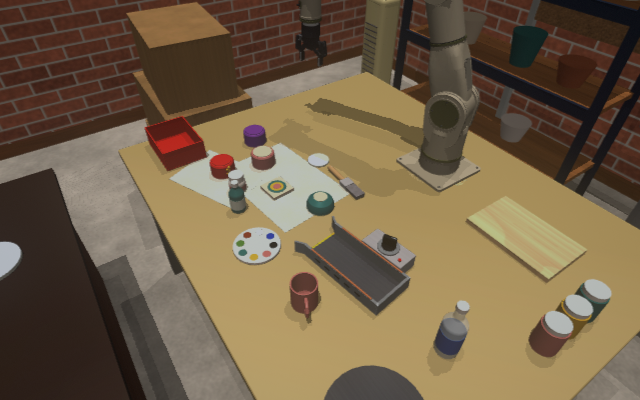

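View pics/side0.png

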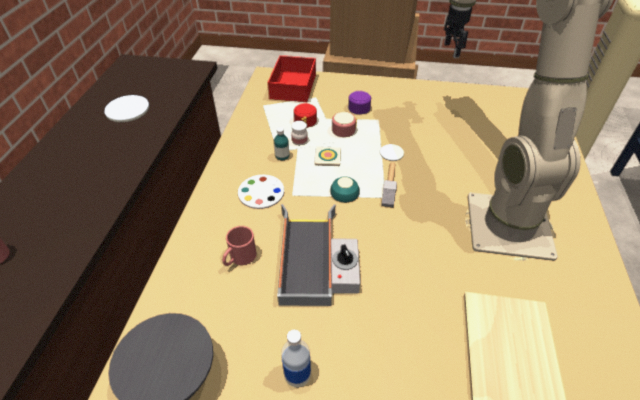

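Scene shows the pieces as bowl (320,203), tile (277,187) and pink pot (263,157). The side view shows bowl (345,189), tile (328,155) and pot (344,124). Lookalikes in the scene view:
- red pot (222,165)
- purple pot (254,135)
- pink mug (304,292)
- slip jar (236,180)
- white coaster (318,160)
- glaze bottle (237,197), teal like the bowl

The dryer mouth, at scene (320,242), faces the pieces. I'll check this choice in a close crop.

```bash
cat > h.py <<'E'
from workcell import status, viewer, manip
import cv2,numpy as np
from scipy.spatial.transform import Rotation as Ro
def ray(m,uv):
    R=np.array(m["R"]);t=np.array(m["t"])
    d=R.T@np.array([(uv[0]-m["cx"])/m["fx"],(uv[1]-m["cy"])/m["fy"],1]); return -R.T@t,d/np.linalg.norm(d)
def plane(m,uv,z):
    c,d=ray(m,uv); return c+d*(z-c[2])/d[2]
def tri(*mu):
    A=np.zeros((3,3));b=np.zeros(3);L=[]
    for m,uv in mu:
        c,d=ray(m,uv);P=np.eye(3)-np.outer(d,d);A+=P;b+=P@c;L.append((c,P))
    x=np.linalg.solve(A,b); return x,max(np.linalg.norm(P@(x-c)) for c,P in L)
def proj(m,X):
    p=np.array(m["R"])@np.asarray(X)+np.array(m["t"]); return np.array([m["fx"]*p[0]/p[2]+m["cx"],m["fy"]*p[1]/p[2]+m["cy"]])
E
python3 - <<'E'
from h import *
s=cv2.imread("pics/scene0.png");d=cv2.imread("pics/side0.png")
a=cv2.resize(d[95:310,265:405],None,fx=2.75,fy=2.75,interpolation=cv2.INTER_CUBIC)
b=cv2.resize(s[130:310,240:420],None,fx=2.2,fy=2.2,interpolation=cv2.INTER_CUBIC)
c=np.zeros((600,800,3),np.uint8);c[:a.shape[0],:a.shape[1]]=a;c[:b.shape[0],400:400+b.shape[1]]=b
cv2.imwrite("pics/crop1.png",c)
E
```

```text
(no output)
```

View pics/crop1.png

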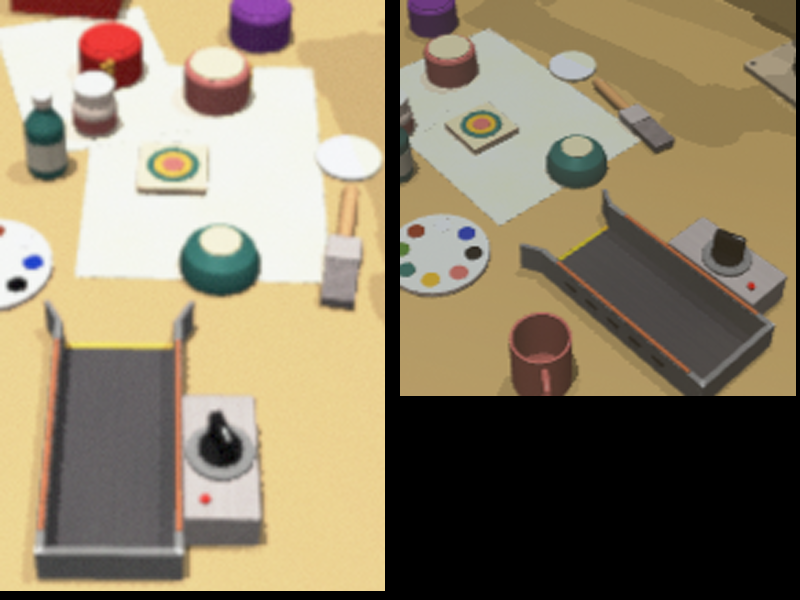

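```bash
python3 - <<'E'
from h import *
S=viewer.camera_model("side");C=viewer.camera_model("scene")
sd=lambda u,v:(u/2.75+265,v/2.75+95); sc=lambda u,v:((u-400)/2.2+240,v/2.2+130)
P={"yelL(+x?)":(sd(65,346),sc(560,258)),"yelR":(sd(176,347),sc(607,231)),
"endrim_far":(sd(40,548),sc(702,388)),"endrim_near":(sd(183,550),sc(771,325)),
"bowltop":(sd(221,240),sc(577,146)),"tilectr":(sd(173,165),sc(481,124)),"pottop":(sd(218,64),sc(451,46)),
"box_a":(sd(183,398),None),"box_b":(sd(255,397),sc(706,220)),"box_c":(sd(259,519),sc(784,286)),
"dialtop":(sd(217,420),sc(729,240)),"dialbase":(sd(221,450),sc(727,257))}
for k,(a,b) in P.items():
    if b is None: print(k,plane(S,a,.05).round(3));continue
    x,e=tri((S,a),(C,b));print(k,x.round(3),round(e,4))
E
```

```text
yelL(+x?) [0.652 0.113 0.038] 0.0044
yelR [ 0.54   0.066 -0.008] 0.0027
endrim_far [0.623 0.373 0.04 ] 0.003
endrim_near [0.492 0.353 0.042] 0.0013
bowltop [ 0.505 -0.062  0.046] 0.0
tilectr [ 0.585 -0.223  0.014] 0.0005
pottop [ 0.548 -0.383  0.06 ] 0.0007
box_a [0.516 0.179 0.05 ]
box_b [0.444 0.169 0.049] 0.0024
box_c [0.426 0.308 0.035] 0.005
dialtop [0.476 0.244 0.097] 0.0042
dialbase [0.47  0.242 0.054] 0.001
```

The chosen pieces match the description. The crop shows the bowl at (221,255), the tile at (173,165), and a cream-topped pink pot at (218,80). The red and purple pots are a different colour. Next I'll fly above the middle for a wrist look.

```bash
cat >> h.py <<'E'
def pose(o=None):
    o=o or status.get_obs(); return np.array(o["position"]),Ro.from_quat(o["ee_rot"])
def down(psi):
    c,s=np.cos(np.radians(psi)),np.sin(np.radians(psi)); return Ro.from_matrix(np.array([[c,s,0],[s,-c,0],[0,0,-1]]))
def delta(*wps,frm=None):
    "wps (x,y,z,psi) -> rotvec deg, shift m in current tool frame"
    p,R=frm or pose()
    for w in wps:
        d=R.inv().apply(np.array(w[:3])-p); r=(R.inv()*down(w[3])).as_rotvec(degrees=True)
        print(w,"->",r.round(1).tolist(),d.round(4).tolist())
E
python3 - <<'E'
from h import *
m=viewer.camera_model("wrist");p,R=pose();c=-np.array(m["R"]).T@np.array(m["t"])
print("cam in tool",R.inv().apply(c-p).round(3))
delta((.45,-.35,.35,60),(.58,-.03,.42,96))
E
```

```text
cam in tool [ 0.084 -0.    -0.128]
(0.45, -0.35, 0.35, 60) -> [-0.1, -0.0, -41.8] [0.3185, -0.1521, -0.1052]
(0.58, -0.03, 0.42, 96) -> [-0.1, -0.0, -77.8] [0.5418, -0.4157, -0.1749]
```

```bash
python3 -c "
from h import *
delta((.58,.16,.40,96))"
```

```text
(0.58, 0.16, 0.4, 96) -> [-0.1, -0.0, -77.8] [0.601, -0.5962, -0.1547]
```

Emit:
{"fn": "play_rows", "kwargs": {"plan": [0, 0, -20, 0.15, -0.15, -0.06, 0.5, 0, 0, -40, 0.3, -0.3, -0.1, 0.5, 0, 0, -60, 0.45, -0.45, -0.15, 0.5, 0, 0, -77.8, 0.6, -0.596, -0.155, 0.5, 0, 0, -77.8, 0.6, -0.596, -0.155, 0.5, 0, 0, -77.8, 0.6, -0.596, -0.155, 0.5, 0, 0, -77.8, 0.6, -0.596, -0.155, 0.5, 0, 0, -77.8, 0.6, -0.596, -0.155, 0.5, 0, 0, -77.8, 0.6, -0.596, -0.155, 0.5, 0, 0, -77.8, 0.6, -0.596, -0.155, 0.5, 0, 0, -77.8, 0.6, -0.596, -0.155, 0.5, 0, 0, -77.8, 0.6, -0.596, -0.155, 0.5, 0, 0, -77.8, 0.6, -0.596, -0.155, 0.5, 0, 0, -77.8, 0.6, -0.596, -0.155, 0.5, 0, 0, -77.8, 0.6, -0.596, -0.155, 0.5, 0, 0, -77.8, 0.6, -0.596, -0.155, 0.5]}}

```text
clock: 2.15
position: [0.5792, 0.1589, 0.3999]
ee_rot: [0.669, 0.743, -0.0, -0.0]
ft_force: [-0.3, -0.0, 0.1]
grip_width: 0.503
grasp_force: 0.0
```

```bash
python3 - <<'E'
from h import *
import pickle
p,R=pose();m=viewer.camera_model("wrist");i=viewer.camera("wrist");print(p.round(4),R.as_matrix()[:,0].round(4))
cv2.imwrite("pics/w1.png",i[:,:,::-1]);pickle.dump(m,open("w1.pkl","wb"))
E
```

```text
[0.5792 0.1589 0.3999] [-1.036e-01  9.946e-01 -4.000e-04]
```

View pics/w1.png

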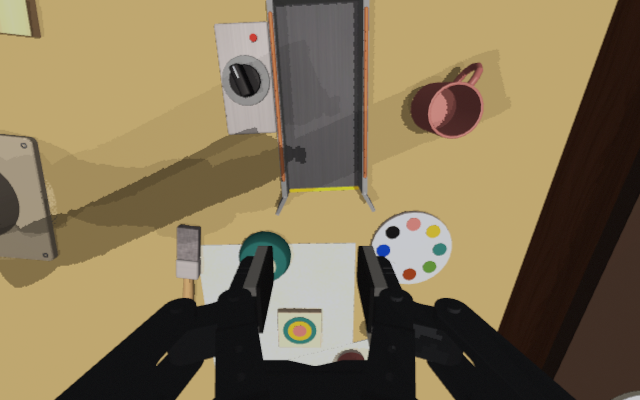

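The wrist view shows the dryer channel with its yellow line at about (288–356, 189). The dial is at (245,80) with its bar slanting from (235,68) to (250,95). The bowl is at (265,257) and the tile at (299,330).

```bash
python3 - <<'E'
from h import *
import pickle
W=pickle.load(open("w1.pkl","rb"));S=viewer.camera_model("side");C=viewer.camera_model("scene")
I={"w":cv2.imread("pics/w1.png"),"s":cv2.imread("pics/side0.png"),"c":cv2.imread("pics/scene0.png")};M={"w":W,"s":S,"c":C}
H={k:cv2.cvtColor(v,cv2.COLOR_BGR2HSV) for k,v in I.items()}
def mask(k,lo,hi,box):
    m=cv2.inRange(H[k],lo,hi);z=np.zeros_like(m);x0,y0,x1,y1=box;z[y0:y1,x0:x1]=m[y0:y1,x0:x1];return z
def pts(m): v,u=np.nonzero(m);return np.c_[u,v].astype(np.float32)
# yellow line
y=pts(mask("w",(22,170,120),(35,255,255),(275,180,375,197)));y=y[abs(y[:,1]-np.median(y[:,1]))<6]
vx,vy,x0,y0=cv2.fitLine(y,cv2.DIST_HUBER,0,.01,.01).ravel();u0,u1=y[:,0].min(),y[:,0].max()
A=plane(W,(u0,y0+(u0-x0)*vy/vx),0);B=plane(W,(u1,y0+(u1-x0)*vy/vx),0);print("yellow",len(y),A.round(4),B.round(4),np.linalg.norm(B-A),"dir",np.degrees(np.arctan2(*(B-A)[1::-1])))
# orange strips
for nm,bx in(("L",(266,20,290,170)),("R",(352,20,376,170))):
    o=pts(mask("w",(5,110,100),(16,255,255),bx));l=cv2.fitLine(o,cv2.DIST_HUBER,0,.01,.01).ravel()
    q=[plane(W,(l[2]+(v-l[3])*l[0]/l[1],v),.045) for v in(30,160)];print(nm,len(o),np.array(q).round(4).tolist(),"dir",np.degrees(np.arctan2(*(q[0]-q[1])[1::-1])))
# tile rings teal/yellow/red saturation centre in three views
for k,bx in(("w",(278,310,322,346)),("s",(314,147,342,165)),("c",(262,176,292,198))):
    m=mask(k,(0,90,60),(180,255,255),bx);c=cv2.findContours(m,0,1)[0];c=max(c,key=cv2.contourArea);e=cv2.fitEllipse(c);print("tile",k,np.round(e[0],1),plane(M[k],e[0],.014).round(4))
# bowl dark-teal masks
for k,bx in(("s",(320,165,370,210)),("c",(295,185,345,220)),("w",(230,225,300,290))):
    m=mask(k,(75,70,20),(100,255,200),bx);c=max(cv2.findContours(m,0,1)[0],key=cv2.contourArea);print("bowl",k,cv2.boundingRect(c))
# pot/bowl cream tops
for n,k,bx,z in(("bowl","s",(325,170,365,195),.044),("bowl","c",(305,188,335,205),.044),("pot","s",(325,108,362,136),.056),("pot","c",(248,143,278,168),.056)):
    m=mask(k,(12,20,130),(40,120,255),bx);c=max(cv2.findContours(m,0,1)[0],key=cv2.contourArea);e=cv2.fitEllipse(c);print(n,k,np.round(e,1).tolist() if 0 else (np.round(e[0],1),np.round(e[1],1)),plane(M[k],e[0],z).round(4))
E
```

```text
yellow 186 [ 0.542   0.0662 -0.    ] [0.6623 0.0843 0.    ] 0.12172486606234811 dir 8.577700610840452
L 521 [[0.5018, 0.31, 0.045], [0.5287, 0.1297, 0.045]] dir 98.48782557328066
R 487 [[0.6317, 0.3235, 0.045], [0.6584, 0.1433, 0.045]] dir 98.44231240021897
tile w [299.4 330. ] [ 0.5866 -0.2241  0.014 ]
tile s [328.  154.2] [ 0.5854 -0.2264  0.014 ]
tile c [276.7 186.2] [ 0.5843 -0.2245  0.014 ]
bowl s (331, 179, 28, 23)
bowl c (308, 194, 25, 16)
bowl w (240, 232, 51, 48)
bowl s (array([344.7, 182. ]), array([ 9.9, 14. ])) [ 0.5079 -0.0648  0.044 ]
bowl c (array([319.9, 196.1]), array([ 8.2, 12.8])) [ 0.5049 -0.0658  0.044 ]
pot s (array([342.3, 121.1]), array([30.2, 34.2])) [ 0.5538 -0.3697  0.056 ]
pot c (array([261.8, 149.7]), array([12.1, 29.2])) [ 0.546  -0.3993  0.056 ]
```

```bash
python3 - <<'E'
from h import *
print(manip.tip_extent)
delta((.447,-.0945,.13,26.4),(.447,-.0945,.02,26.4))
f=(np.array([.447,-.0945,.02]),down(26.4))
delta((.5666,-.0351,.02,26.4),frm=f)
E
```

```text
0.014
(0.447, -0.0945, 0.13, 26.4) -> [0.0, 0.1, 69.5] [-0.2376, -0.1573, 0.2704]
(0.447, -0.0945, 0.02, 26.4) -> [0.0, 0.1, 69.5] [-0.2375, -0.1573, 0.3804]
(0.5666, -0.0351, 0.02, 26.4) -> [0.0, 0.0, 0.0] [0.1335, -0.0, 0.0]
```

Emit:
{"fn": "play_rows", "kwargs": {"plan": [0, 0, 10, -0.034, -0.022, 0.038, 0.5, 0, 0, 20, -0.068, -0.045, 0.077, 0.5, 0, 0, 30, -0.102, -0.067, 0.115, 0.5, 0, 0, 40, -0.136, -0.09, 0.154, 0.5, 0, 0, 50, -0.17, -0.112, 0.192, 0.5, 0, 0, 60, -0.204, -0.135, 0.23, 0.5, 0, 0, 69.5, -0.2376, -0.1573, 0.27, 0.5, 0, 0, 69.5, -0.2376, -0.1573, 0.27, 0.5, 0, 0, 69.5, -0.2376, -0.1573, 0.31, 0.5, 0, 0, 69.5, -0.2376, -0.1573, 0.34, 0.5, 0, 0, 69.5, -0.2376, -0.1573, 0.365, 0.5, 0, 0, 69.5, -0.2376, -0.1573, 0.38, 0.5, 0, 0, 69.5, -0.2376, -0.1573, 0.38, 0.5]}}

```text
clock: 3.82
position: [0.4472, -0.0935, 0.0203]
ee_rot: [0.973, 0.229, -0.0, -0.0]
ft_force: [0.4, 0.2, -0.0]
grip_width: 0.5
grasp_force: 0.0
```

Emit:
{"fn": "play_rows", "kwargs": {"plan": [0, 0, 0, 0.006, 0, 0, 0.5, 0, 0, 0, 0.012, 0, 0, 0.5, 0, 0, 0, 0.018, 0, 0, 0.5, 0, 0, 0, 0.026, 0, 0, 0.5, 0, 0, 0, 0.036, 0, 0, 0.5, 0, 0, 0, 0.047, 0, 0, 0.5, 0, 0, 0, 0.058, 0, 0, 0.5, 0, 0, 0, 0.069, 0, 0, 0.5, 0, 0, 0, 0.08, 0, 0, 0.5, 0, 0, 0, 0.091, 0, 0, 0.5, 0, 0, 0, 0.102, 0, 0, 0.5, 0, 0, 0, 0.112, 0, 0, 0.5, 0, 0, 0, 0.12, 0, 0, 0.5, 0, 0, 0, 0.127, 0, 0, 0.5, 0, 0, 0, 0.133, 0, 0, 0.5, 0, 0, 0, 0.133, 0, 0, 0.5]}}

```text
clock: 5.82
position: [0.5671, -0.0337, 0.0203]
ee_rot: [0.973, 0.229, 0.001, -0.0]
ft_force: [-0.1, -0.5, 0.7]
grip_width: 0.499
grasp_force: 0.0
```

```bash
cat >> h.py <<'E'
O=np.array([.6018,.078]);EY=np.array([-.148,.989]);EX=np.array([.989,.148])
def dry(p): d=np.asarray(p)[:2]-O; return np.array([d@EX,d@EY]).round(4)
def wld(x,y): return O+x*EX+y*EY
E
python3 - <<'E'
from h import *
p,R=pose();m=viewer.camera_model("wrist");i=viewer.camera("wrist")
s=viewer.camera("side")
c=cv2.resize(s[100:300,265:405],None,fx=3,fy=3);o=np.zeros((600,800,3),np.uint8);o[:,:420]=c
w=cv2.resize(i,(380,238));o[:238,420:]=w
cv2.imwrite("pics/b1.png",o[:,:,::-1])
f=wld(0,-.09);b=wld(0,-.09-.068)
print("tool dry",dry(p))
delta((p[0]-.06,p[1]-.03,.02,26.4),(p[0]-.06,p[1]-.03,.1,26.4),(*b,.1,98.5),(*b,.02,98.5))
E
```

```text
tool dry [-0.0509 -0.1053]
(np.float64(0.5070777049044708), np.float64(-0.06366057317144197), 0.02, 26.4) -> [-0.0, -0.0, 0.1] [-0.0666, 0.0001, 0.0002]
(np.float64(0.5070777049044708), np.float64(-0.06366057317144197), 0.1, 26.4) -> [-0.0, -0.0, 0.1] [-0.0666, 0.0001, -0.0798]
(np.float64(0.625184), np.float64(-0.07826200000000001), 0.1, 98.5) -> [0.0, -0.0, -72.0] [0.0327, 0.0658, -0.0797]
(np.float64(0.625184), np.float64(-0.07826200000000001), 0.02, 98.5) -> [0.0, -0.0, -72.0] [0.0326, 0.0658, 0.0003]
```

View pics/b1.png

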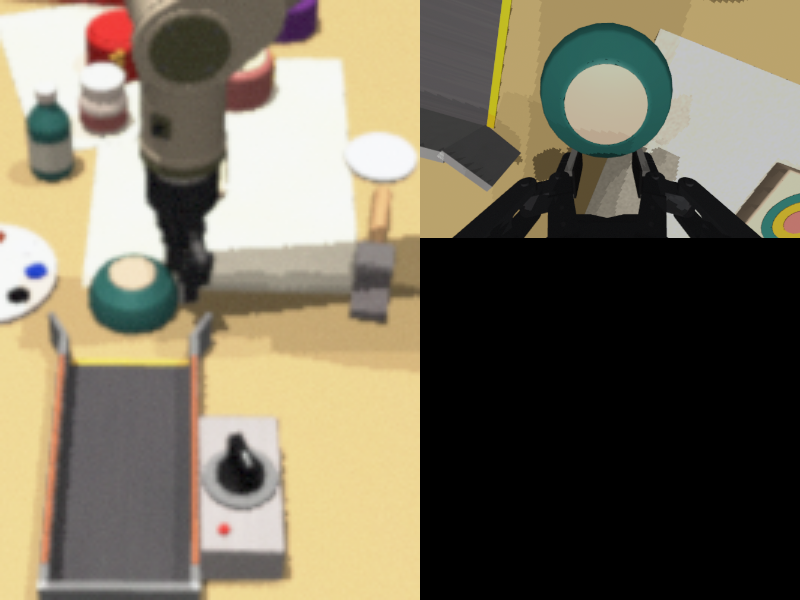

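The wrist inset shows the bowl nested between the finger edges. In the side view it now stands in front of the mouth, at crop (133,300). I'll go round behind it next.

Emit:
{"fn": "play_rows", "kwargs": {"plan": [0, 0, 0, -0.03, 0, 0, 0.5, 0, 0, 0, -0.06, 0, 0, 0.5, 0, 0, 0, -0.066, 0, -0.04, 0.5, 0, 0, 0, -0.066, 0, -0.08, 0.5, 0, 0, -10, -0.066, 0.01, -0.1, 0.5, 0, 0, -20, -0.052, 0.02, -0.1, 0.5, 0, 0, -30, -0.038, 0.03, -0.1, 0.5, 0, 0, -40, -0.024, 0.04, -0.1, 0.5, 0, 0, -50, -0.01, 0.05, -0.1, 0.5, 0, 0, -60, 0.01, 0.06, -0.1, 0.5, 0, 0, -70, 0.0327, 0.0658, -0.1, 0.5, 0, 0, -72, 0.0327, 0.0658, -0.06, 0.5, 0, 0, -72, 0.0327, 0.0658, -0.025, 0.5, 0, 0, -72, 0.0327, 0.0658, 0, 0.5, 0, 0, -72, 0.0327, 0.0658, 0, 0.5]}}

```text
clock: 7.8
position: [0.6237, -0.0783, 0.0185]
ee_rot: [0.653, 0.757, -0.001, -0.001]
ft_force: [0.4, -0.0, -0.1]
grip_width: 0.499
grasp_force: 0.0
```

Emit:
{"fn": "play_rows", "kwargs": {"plan": [0, 0, 0, 0.008, 0, 0, 0.5, 0, 0, 0, 0.016, 0, 0, 0.5, 0, 0, 0, 0.024, 0, 0, 0.5, 0, 0, 0, 0.036, 0, 0, 0.5, 0, 0, 0, 0.05, 0, 0, 0.5, 0, 0, 0, 0.064, 0, 0, 0.5, 0, 0, 0, 0.078, 0, 0, 0.5, 0, 0, 0, 0.092, 0, 0, 0.5, 0, 0, 0, 0.106, 0, 0, 0.5, 0, 0, 0, 0.12, 0, 0, 0.5, 0, 0, 0, 0.134, 0, 0, 0.5, 0, 0, 0, 0.148, 0, 0, 0.5, 0, 0, 0, 0.162, 0, 0, 0.5, 0, 0, 0, 0.176, 0, 0, 0.5, 0, 0, 0, 0.19, 0, 0, 0.5, 0, 0, 0, 0.204, 0, 0, 0.5, 0, 0, 0, 0.218, 0, 0, 0.5, 0, 0, 0, 0.23, 0, 0, 0.5, 0, 0, 0, 0.24, 0, 0, 0.5, 0, 0, 0, 0.24, 0, 0, 0.5]}}

```text
clock: 10.3
position: [0.5892, 0.1606, 0.0202]
ee_rot: [0.652, 0.758, 0.0, -0.001]
ft_force: [-0.1, -0.5, -0.1]
grip_width: 0.499
grasp_force: 0.0
```

Emit:
{"fn": "play_rows", "kwargs": {"plan": [0, 0, 0, 0.01, 0, 0, 0.5, 0, 0, 0, 0.022, 0, 0, 0.5, 0, 0, 0, 0.034, 0, 0, 0.5, 0, 0, 0, 0.046, 0, 0, 0.5, 0, 0, 0, 0.058, 0, 0, 0.5, 0, 0, 0, 0.068, 0, 0, 0.5, 0, 0, 0, 0.076, 0, 0, 0.5, 0, 0, 0, 0.083, 0, 0, 0.5, 0, 0, 0, 0.088, 0, 0, 0.5, 0, 0, 0, 0.092, 0, 0, 0.5, 0, 0, 0, 0.092, 0, 0, 0.5]}}

```text
clock: 11.68
position: [0.5762, 0.2504, 0.0204]
ee_rot: [0.653, 0.757, 0.0, -0.0]
ft_force: [-0.1, -0.5, -0.8]
grip_width: 0.5
grasp_force: 0.0
```

```bash
python3 - <<'E'
from h import *
p,R=pose();m=viewer.camera_model("wrist");i=viewer.camera("wrist");print("tool dry",dry(p),status.get_obs()["ft_force"])
cv2.imwrite("pics/w2.png",i[:,:,::-1])
h=cv2.cvtColor(i,cv2.COLOR_RGB2HSV);k=cv2.inRange(h,(75,70,20),(100,255,220));c=max(cv2.findContours(k,0,1)[0],key=cv2.contourArea)
(u,v),r=cv2.minEnclosingCircle(c);print(u,v,r,"top edge z.016",dry(plane(m,(u,v-r),.016)),"center",dry(plane(m,(u,v),.016)))
E
```

```text
tool dry [0.0002 0.1743] [-0.21880907 -0.03575887  0.58292845]
315.6502990722656 151.44491577148438 113.73387145996094 top edge z.016 [2.000e-04 2.764e-01] center [2.000e-04 2.327e-01]
```

View pics/w2.png

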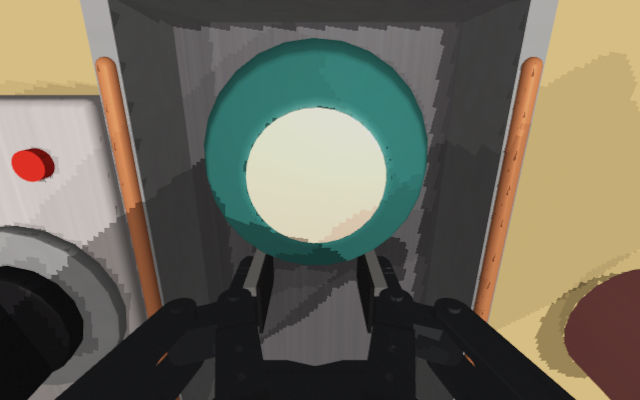

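The bowl stands nested at row 151, 6–7 mm short of the end wall (wall base at row 27). I'll nudge it 5 mm further, back out, and go to the tile's side.

Emit:
{"fn": "play_rows", "kwargs": {"plan": [0, 0, 0, 0.002, 0, 0, 0.5, 0, 0, 0, 0.004, 0, 0, 0.5, 0, 0, 0, 0.006, 0, 0, 0.5, 0, 0, 0, 0.007, 0, 0, 0.5, 0, 0, 0, 0.007, 0, 0, 0.5]}}

```text
clock: 12.35
position: [0.5752, 0.2571, 0.0203]
ee_rot: [0.653, 0.757, 0.0, -0.0]
ft_force: [0.3, -1.1, 0.8]
grip_width: 0.501
grasp_force: 0.5
```

```bash
python3 - <<'E'
from h import *
import pickle
W=pickle.load(open("w1.pkl","rb"));i=cv2.imread("pics/w1.png")
p,R=pose();print(dry(p),np.round(status.get_obs()["ft_force"],2))
h=cv2.cvtColor(i,cv2.COLOR_BGR2HSV)[300:355,270:330]; print(h[30,::4].tolist())
a=wld(-.131,-.297)
delta((*wld(0,.14),.0204,98.5),(*wld(0,.13),.12,98.5),(*a,.12,8.5),(*a,.018,8.5))
E
```

```text
[0.0002 0.181 ] [ 0.32 -1.12  0.83]
[[45, 3, 199], [50, 4, 200], [20, 29, 192], [40, 33, 188], [87, 148, 121], [25, 195, 199], [3, 106, 195], [3, 106, 195], [3, 107, 195], [18, 146, 197], [25, 194, 198], [87, 146, 122], [31, 32, 199], [24, 28, 191], [39, 9, 200]]
(np.float64(0.58108), np.float64(0.21645999999999999), 0.0204, 98.5) -> [0.0, -0.0, -0.0] [-0.041, -0.0002, -0.0001]
(np.float64(0.58256), np.float64(0.20656999999999998), 0.12, 98.5) -> [0.0, -0.0, -0.0] [-0.051, -0.0002, -0.0997]
(np.float64(0.516197), np.float64(-0.23512099999999997), 0.12, 8.5) -> [-0.0, -0.0, 90.0] [-0.4782, -0.1308, -0.0998]
(np.float64(0.516197), np.float64(-0.23512099999999997), 0.018, 8.5) -> [-0.0, -0.0, 90.0] [-0.4782, -0.1308, 0.0022]
```

Emit:
{"fn": "play_rows", "kwargs": {"plan": [0, 0, 0, -0.02, 0, 0, 0.5, 0, 0, 0, -0.04, 0, -0.03, 0.5, 0, 0, 0, -0.05, 0, -0.07, 0.5, 0, 0, 5, -0.07, 0, -0.1, 0.5, 0, 0, 15, -0.12, -0.01, -0.11, 0.5, 0, 0, 25, -0.17, -0.025, -0.11, 0.5, 0, 0, 35, -0.22, -0.04, -0.11, 0.5, 0, 0, 45, -0.27, -0.055, -0.11, 0.5, 0, 0, 55, -0.32, -0.07, -0.11, 0.5, 0, 0, 65, -0.37, -0.09, -0.11, 0.5, 0, 0, 75, -0.42, -0.11, -0.11, 0.5, 0, 0, 85, -0.46, -0.125, -0.11, 0.5, 0, 0, 90, -0.478, -0.131, -0.09, 0.5, 0, 0, 90, -0.478, -0.131, -0.055, 0.5, 0, 0, 90, -0.478, -0.131, -0.025, 0.5, 0, 0, 90, -0.478, -0.131, 0, 0.5, 0, 0, 90, -0.478, -0.131, 0.002, 0.5, 0, 0, 90, -0.478, -0.131, 0.002, 0.5]}}

```text
clock: 14.6
position: [0.5161, -0.2358, 0.0192]
ee_rot: [0.997, 0.073, 0.0, 0.0]
ft_force: [-0.4, -0.5, 0.6]
grip_width: 0.499
grasp_force: 0.0
```

```bash
python3 - <<'E'
from h import *
p,R=pose();m=viewer.camera_model("wrist");i=viewer.camera("wrist");print(dry(p),np.degrees(np.arctan2(*R.as_matrix()[1::-1,0])))
h=cv2.cvtColor(i,cv2.COLOR_RGB2HSV);k=cv2.inRange(h,(10,18,150),(45,90,255));k=cv2.morphologyEx(k,cv2.MORPH_OPEN,np.ones((5,5)))
c=max(cv2.findContours(k,0,1)[0],key=cv2.contourArea);r=cv2.minAreaRect(c);b=cv2.approxPolyDP(cv2.convexHull(c),8,True)[:,0]
print(cv2.contourArea(c),r);print([(q.tolist(),dry(plane(m,q.astype(float),.014)).tolist()) for q in b])
cv2.imwrite("pics/w3.png",i[:,:,::-1])
E
```

```text
[-0.1312 -0.2977] 8.416667411461596
109271.0 ((217.5, 199.5), (399.0, 435.0), 90.0)
[([435, 5], [-0.019, -0.3421]), ([432, 192], [-0.0923, -0.3497]), ([414, 247], [-0.1198, -0.3444]), ([53, 399], [-0.2178, -0.146]), ([8, 397], [-0.2161, -0.1206]), ([0, 292], [-0.1447, -0.1393]), ([77, 0], [-0.0172, -0.2095])]
```

View pics/w3.png

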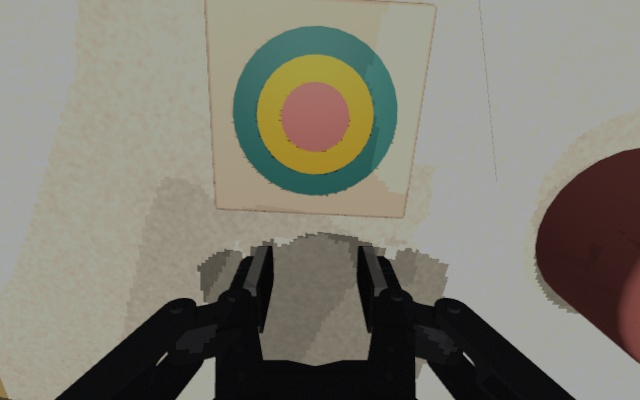

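The tile is dead ahead of the fingers, near edge about 30 mm on and turned only ~2.5°. I'll push it sideways onto the dryer axis, then go round behind it.

Emit:
{"fn": "play_rows", "kwargs": {"plan": [0, 0, 0, 0.01, 0, 0.001, 0.5, 0, 0, 0, 0.016, 0, 0.001, 0.5, 0, 0, 0, 0.022, 0, 0.001, 0.5, 0, 0, 0, 0.03, 0, 0.001, 0.5, 0, 0, 0, 0.04, 0, 0.001, 0.5, 0, 0, 0, 0.05, 0, 0.001, 0.5, 0, 0, 0, 0.06, 0, 0.001, 0.5, 0, 0, 0, 0.068, 0, 0.001, 0.5, 0, 0, 0, 0.073, 0, 0.001, 0.5, 0, 0, 0, 0.076, 0, 0.001, 0.5, 0, 0, 0, 0.076, 0, 0.001, 0.5]}}

```text
clock: 16.02
position: [0.5914, -0.2238, 0.0173]
ee_rot: [0.997, 0.074, 0.0, -0.0]
ft_force: [-0.3, -0.6, 0.2]
grip_width: 0.496
grasp_force: 0.0
```

```bash
python3 - <<'E'
from h import *
p,R=pose();print(dry(p))
delta((*wld(-.1,-.30),.019,8.5),(*wld(0,-.37),.12,98.5),(*wld(0,-.37),.018,98.5))
E
```

```text
[-0.0549 -0.297 ]
(np.float64(0.5473), np.float64(-0.23349999999999996), 0.019, 8.5) -> [0.0, -0.0, -0.0] [-0.0451, 0.0031, -0.0017]
(np.float64(0.65656), np.float64(-0.28792999999999996), 0.12, 98.5) -> [0.0, -0.0, -90.0] [0.0551, 0.073, -0.1026]
(np.float64(0.65656), np.float64(-0.28792999999999996), 0.018, 98.5) -> [0.0, -0.0, -90.0] [0.055, 0.073, -0.0006]
```

```bash
python3 - <<'E'
from h import *
S=viewer.camera_model("side");C=viewer.camera_model("scene")
sd=lambda u,v:(u/2.75+265,v/2.75+95)
a,e=tri((S,sd(95,84)),(C,(236,175)));print("jar top",a.round(3),e,"z.07 side",plane(S,sd(95,84),.07).round(3),dry(plane(S,sd(95,84),.07)))
q=plane(S,sd(45,100),.12);print("glaze",q.round(3),dry(q))
i=viewer.camera("side");c=i[85:220,240:400];cv2.imwrite("pics/s3.png",cv2.resize(c,None,fx=4,fy=4)[:,:,::-1])
E
```

```text
jar top [ 0.7   -0.304  0.066] 0.00134224546428914 z.07 side [ 0.699 -0.301  0.07 ] [ 0.0401 -0.3893]
glaze [ 0.738 -0.195  0.12 ] [ 0.0948 -0.2902]
```

View pics/s3.png

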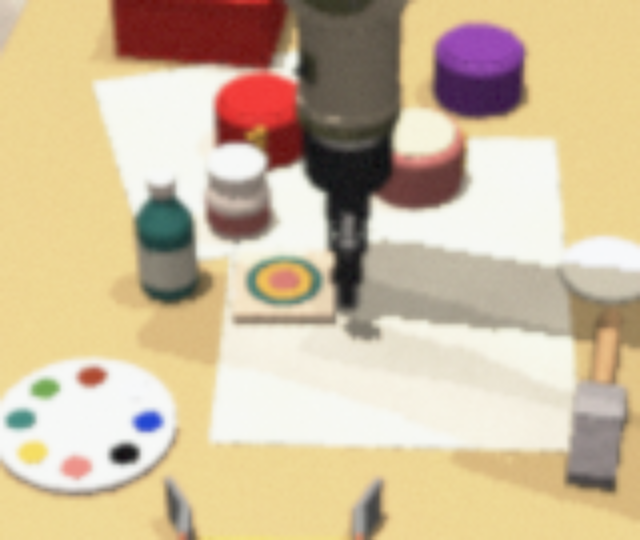

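The slip jar at dryer (40,-389) mm blocks the usual spot behind the tile. I'll push the tile the first 60 mm with shut fingers just left of the jar, the camera side turned away from the glaze bottle.

```bash
python3 - <<'E'
from h import *
p,R=pose();print(dry(p))
delta((*wld(-.09,-.30),.019,8.5),(*wld(-.012,-.3615),.14,188.5),(*wld(-.012,-.3615),.021,188.5))
E
```

```text
[-0.0551 -0.2971]
(np.float64(0.55719), np.float64(-0.23201999999999995), 0.019, 8.5) -> [0.0, -0.0, -0.0] [-0.0349, 0.003, -0.0017]
(np.float64(0.6434340000000001), np.float64(-0.2812995), 0.14, 188.5) -> [-0.1, -0.0, 180.0] [0.0432, 0.0644, -0.1226]
(np.float64(0.6434340000000001), np.float64(-0.2812995), 0.021, 188.5) -> [-0.1, -0.0, 180.0] [0.0431, 0.0644, -0.0036]
```

Emit:
{"fn": "play_rows", "kwargs": {"plan": [0, 0, 0, -0.02, 0, 0, 0.5, 0, 0, 0, -0.035, 0, -0.02, 0.3, 0, 0, -5, -0.035, 0, -0.07, 0, 0, 0, -15, -0.03, 0.01, -0.12, 0, 0, 0, -25, -0.02, 0.02, -0.122, 0, 0, 0, -35, -0.01, 0.03, -0.122, 0, 0, 0, -45, 0, 0.04, -0.122, 0, 0, 0, -55, 0.01, 0.05, -0.122, 0, 0, 0, -65, 0.02, 0.06, -0.122, 0, 0, 0, -75, 0.03, 0.0644, -0.122, 0, 0, 0, -85, 0.043, 0.0644, -0.122, 0, 0, 0, -95, 0.043, 0.0644, -0.122, 0, 0, 0, -105, 0.043, 0.0644, -0.122, 0, 0, 0, -115, 0.043, 0.0644, -0.122, 0, 0, 0, -125, 0.043, 0.0644, -0.122, 0, 0, 0, -135, 0.043, 0.0644, -0.122, 0, 0, 0, -145, 0.043, 0.0644, -0.122, 0, 0, 0, -155, 0.043, 0.0644, -0.122, 0, 0, 0, -165, 0.043, 0.0644, -0.122, 0, 0, 0, -175, 0.043, 0.0644, -0.122, 0]}}

```text
clock: 18.58
position: [0.6431, -0.2815, 0.1394]
ee_rot: [-0.033, 0.999, -0.0, 0.0]
ft_force: [0.6, -0.3, 0.1]
grip_width: -0.004
grasp_force: 0.0
```

```bash
python3 - <<'E'
from h import *
p,R=pose();print(dry(p),np.round(status.get_obs()["joint_pos"],2))
m=viewer.camera_model("wrist");i=viewer.camera("wrist");cv2.imwrite("pics/w4.png",i[:,:,::-1])
delta((*wld(-.012,-.3615),.14,188.5),(*wld(-.012,-.3615),.021,188.5),(*wld(-.012,-.295),.021,188.5))
E
```

```text
[-0.0124 -0.3617] [ 0.93  0.75 -0.93  1.32  0.6   1.36  1.64]
(np.float64(0.6434340000000001), np.float64(-0.2812995), 0.14, 188.5) -> [-0.0, 0.0, -4.3] [-0.0005, 0.0003, -0.0007]
(np.float64(0.6434340000000001), np.float64(-0.2812995), 0.021, 188.5) -> [-0.0, 0.0, -4.3] [-0.0005, 0.0004, 0.1183]
(np.float64(0.633592), np.float64(-0.21553099999999997), 0.021, 188.5) -> [-0.0, 0.0, -4.3] [0.0045, 0.0667, 0.1182]
```

View pics/w4.png

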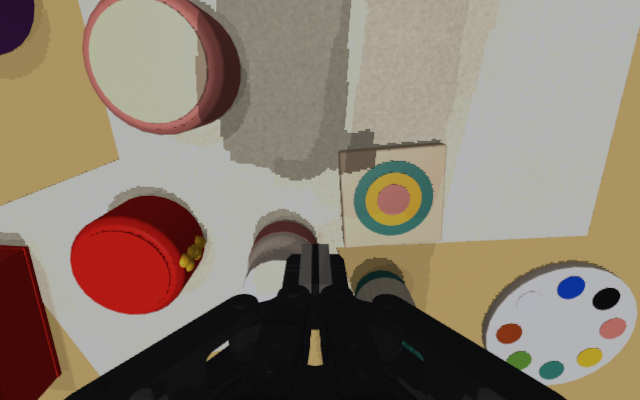

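```bash
python3 - <<'E'
from h import *
m=viewer.camera_model("wrist")
for n,uv,z in(("c",(340,153),.014),("c",(445,143),.014),("c",(441,241),.014),("c",(344,246),.014),("jar visible upper edge",(284,208),.06),("jar right",(318,235),.05),("glazeR",(412,300),.1),("pot top c",(148,65),.056)): print(n,dry(plane(m,uv,z)))
print("land px",proj(m,[*wld(-.012,-.3615),.01]))
E
```

```text
c [-0.0445 -0.3385]
c [-0.0464 -0.2538]
c [ 0.0419 -0.2521]
c [ 0.0405 -0.339 ]
jar visible upper edge [-0.0176 -0.3829]
jar right [ 0.0101 -0.3607]
glazeR [ 0.0356 -0.3031]
pot top c [-0.1173 -0.4578]
land px [314.83263061 191.25608781]
```

The wrist view puts the tile corners at dryer x -45..41, y -339..-253 mm. The jar's near edge is at x≈5 mm, so landing at x=-14 mm clears it.

Emit:
{"fn": "play_rows", "kwargs": {"plan": [0, 0, -4.3, 0.0015, 0, 0.04, 0, 0, 0, -4.3, 0.0015, 0, 0.075, 0, 0, 0, -4.3, 0.0015, 0, 0.1, 0, 0, 0, -4.3, 0.0015, 0, 0.118, 0, 0, 0, -4.3, 0.0015, 0, 0.118, 0, 0, 0, -4.3, 0.0018, 0.005, 0.118, 0, 0, 0, -4.3, 0.0022, 0.01, 0.118, 0, 0, 0, -4.3, 0.0027, 0.016, 0.118, 0, 0, 0, -4.3, 0.0032, 0.023, 0.118, 0, 0, 0, -4.3, 0.0037, 0.03, 0.118, 0, 0, 0, -4.3, 0.0043, 0.038, 0.118, 0, 0, 0, -4.3, 0.005, 0.046, 0.118, 0, 0, 0, -4.3, 0.0055, 0.054, 0.118, 0, 0, 0, -4.3, 0.006, 0.061, 0.118, 0, 0, 0, -4.3, 0.0065, 0.067, 0.118, 0, 0, 0, -4.3, 0.0065, 0.067, 0.118, 0]}}

```text
clock: 20.62
position: [0.6328, -0.2136, 0.0217]
ee_rot: [-0.068, 0.998, 0.0, 0.0]
ft_force: [-0.7, -0.6, 5.9]
grip_width: -0.001
grasp_force: 3.7
```

```bash
python3 - <<'E'
from h import *
p,R=pose();print(dry(p),np.round(status.get_obs()["joint_pos"],2))
m=viewer.camera_model("wrist");i=viewer.camera("wrist");cv2.imwrite("pics/w5.png",i[:,:,::-1])
h=cv2.cvtColor(i,cv2.COLOR_RGB2HSV)
k=cv2.inRange(h,(22,150,120),(32,255,255));k[:,:200]=0;c=max(cv2.findContours(k,0,1)[0],key=cv2.contourArea);print("ring",cv2.contourArea(c),cv2.boundingRect(c))
s=viewer.camera("side");cv2.imwrite("pics/s5.png",s[:,:,::-1])
S=viewer.camera_model("side");k=cv2.inRange(cv2.cvtColor(s,cv2.COLOR_RGB2HSV),(20,120,120),(32,255,255));k[:120]=0;k[200:]=0;k[:,:295]=0;k[:,350:]=0
v,u=np.nonzero(k);print(len(u),u.mean(),v.mean(),dry(plane(S,(u.mean(),v.mean()),.014)))
delta((*wld(-.014,-.315),.021,188.5),(*wld(0,-.315),.12,98.5),(*wld(0,-.315),.018,98.5))
E
```

```text
[-0.0125 -0.293 ] [ 0.87  0.82 -0.9   1.51  0.68  1.15  1.55]
ring 1175.5 (422, 252, 40, 69)
32 307.4375 165.03125 [ 0.009  -0.2415]
(np.float64(0.634574), np.float64(-0.235607), 0.021, 188.5) -> [0.0, 0.0, -0.7] [0.0012, -0.022, 0.0007]
(np.float64(0.64842), np.float64(-0.233535), 0.12, 98.5) -> [0.1, -0.0, 89.3] [-0.0129, -0.0217, -0.0983]
(np.float64(0.64842), np.float64(-0.233535), 0.018, 98.5) -> [0.1, -0.0, 89.3] [-0.0128, -0.0218, 0.0037]
```

Emit:
{"fn": "play_rows", "kwargs": {"plan": [0, 0, 0, 0, -0.008, -0.004, 0, 0, 0, 0, 0, -0.014, -0.03, 0, 0, 0, 0, 0, -0.02, -0.08, 0, 0, 0, 10, -0.003, -0.022, -0.12, 0.2, 0, 0, 20, -0.006, -0.022, -0.12, 0.5, 0, 0, 30, -0.009, -0.022, -0.12, 0.5, 0, 0, 40, -0.013, -0.022, -0.12, 0.5, 0, 0, 50, -0.013, -0.022, -0.12, 0.5, 0, 0, 60, -0.013, -0.022, -0.12, 0.5, 0, 0, 70, -0.013, -0.022, -0.12, 0.5, 0, 0, 80, -0.013, -0.022, -0.12, 0.5, 0, 0, 89.3, -0.013, -0.022, -0.12, 0.5, 0, 0, 89.3, -0.013, -0.022, -0.12, 0.5, 0, 0, 89.3, -0.013, -0.022, -0.12, 0.5]}}

```text
clock: 22.48
position: [0.6483, -0.2347, 0.141]
ee_rot: [0.652, 0.759, -0.0, -0.0]
ft_force: [-0.2, -0.3, -1.1]
grip_width: 0.499
grasp_force: 0.0
```

```bash
python3 - <<'E'
from h import *
p,R=pose();print(dry(p),p[2],np.round(status.get_obs()["joint_pos"],2))
m=viewer.camera_model("wrist");i=viewer.camera("wrist");cv2.imwrite("pics/w6.png",i[:,:,::-1])
h=cv2.cvtColor(i,cv2.COLOR_RGB2HSV)
k=cv2.inRange(h,(80,90,40),(100,255,255))
for c in cv2.findContours(k,0,1)[0]:
    if cv2.contourArea(c)>300: e=cv2.fitEllipse(c);print("teal",cv2.contourArea(c),np.round(e[0]),dry(plane(m,e[0],.014)))
# edges of tile: cream
k=cv2.inRange(h,(10,18,120),(45,80,255));k=cv2.morphologyEx(k,cv2.MORPH_OPEN,np.ones((3,3)))
for c in cv2.findContours(k,0,1)[0]:
    if cv2.contourArea(c)>1500: b=cv2.approxPolyDP(cv2.convexHull(c),6,True)[:,0];print(cv2.contourArea(c),[(q.tolist(),dry(plane(m,q.astype(float),.014)).tolist()) for q in b])
E
```

```text
[-3.000e-04 -3.162e-01] 0.14104827464219385 [ 0.74  0.64 -0.68  1.36  0.4   1.28  0.19]
teal 3335.5 [466. 200.] [ 0.1297 -0.3234]
teal 5897.5 [319.  99.] [ 0.0019 -0.2408]
2060.0 [([0, 156], [-0.2604, -0.2863]), ([35, 188], [-0.2395, -0.3139]), ([32, 226], [-0.2523, -0.3494]), ([0, 222], [-0.2796, -0.3456])]
76274.0 [([385, 42], [0.0504, -0.2004]), ([372, 185], [0.0476, -0.3103]), ([344, 209], [0.0246, -0.3322]), ([238, 259], [-0.0716, -0.3821]), ([47, 226], [-0.239, -0.3493]), ([0, 51], [-0.2349, -0.2072]), ([0, 0], [-0.2243, -0.1742]), ([228, 0], [-0.0627, -0.1738])]
```

Emit:
{"fn": "play_rows", "kwargs": {"plan": [0, 0, 0, 0, 0, 0.04, 0.5, 0, 0, 0, 0, 0, 0.08, 0.5, 0, 0, 0, 0, 0, 0.11, 0.5, 0, 0, 0, 0, 0, 0.122, 0.5, 0, 0, 0, 0.004, 0, 0.122, 0.5, 0, 0, 0, 0.009, 0, 0.122, 0.5, 0, 0, 0, 0.014, 0, 0.122, 0.5, 0, 0, 0, 0.02, 0, 0.122, 0.5, 0, 0, 0, 0.027, 0, 0.122, 0.5, 0, 0, 0, 0.036, 0, 0.122, 0.5, 0, 0, 0, 0.048, 0, 0.122, 0.5, 0, 0, 0, 0.062, 0, 0.122, 0.5, 0, 0, 0, 0.076, 0, 0.122, 0.5, 0, 0, 0, 0.09, 0, 0.122, 0.5, 0, 0, 0, 0.104, 0, 0.122, 0.5, 0, 0, 0, 0.118, 0, 0.122, 0.5, 0, 0, 0, 0.13, 0, 0.122, 0.5, 0, 0, 0, 0.136, 0, 0.122, 0.5, 0, 0, 0, 0.136, 0, 0.122, 0.5]}}

```text
clock: 24.9
position: [0.6282, -0.0995, 0.0191]
ee_rot: [0.653, 0.758, 0.0, -0.0]
ft_force: [-0.2, -1.3, 0.9]
grip_width: 0.498
grasp_force: 0.0
```

```bash
python3 - <<'E'
from h import *
p,R=pose();print(dry(p),p[2])
m=viewer.camera_model("wrist");i=viewer.camera("wrist");cv2.imwrite("pics/w7.png",i[:,:,::-1])
h=cv2.cvtColor(i,cv2.COLOR_RGB2HSV)
k=cv2.inRange(h,(80,90,40),(100,255,255))
for c in cv2.findContours(k,0,1)[0]:
    if cv2.contourArea(c)>300: e=cv2.fitEllipse(c);print("teal",cv2.contourArea(c),np.round(e[0]),dry(plane(m,e[0],.014)))
g=cv2.cvtColor(i,cv2.COLOR_RGB2GRAY);l=cv2.HoughLinesP(cv2.Canny(g,40,100),1,np.pi/360,50,minLineLength=70,maxLineGap=10)
for a in l[:,0]:
    A=dry(plane(m,a[:2].astype(float),.014));B=dry(plane(m,a[2:].astype(float),.014));print(a,A,B,round(np.degrees(np.arctan2(*(B-A)[::-1])),1))
E
```

```text
[-0.0002 -0.1794] 0.019126437363204487
teal 18902.5 [316. 150.] [-1.000e-04 -1.204e-01]
[209  43 427  43] [-0.0413 -0.0791] [ 0.0426 -0.0791] 0.0
[ 55 399 168 301] [-0.1507 -0.2655] [-0.0751 -0.1978] 41.8
[212  45 429  45] [-0.0402 -0.0798] [ 0.0434 -0.0798] 0.0
[108 114 245 117] [-0.0859 -0.1056] [-0.0294 -0.1068] -1.2
[453 293 575 399] [ 0.0688 -0.1929] [ 0.1493 -0.2651] -41.9
[411 198 428  44] [ 0.0427 -0.1423] [ 0.043  -0.0794] 89.7
[411 297 437 130] [ 0.048  -0.1953] [ 0.0506 -0.1121] 88.2
[407 243 420 120] [ 0.043  -0.1649] [ 0.043 -0.108] 90.0
[  1 110 116 113] [-0.1295 -0.104 ] [-0.0825 -0.1052] -1.5
[205  50 225 245] [-0.0431 -0.0815] [-0.0432 -0.166 ] -90.1
[213 115 222 194] [-0.0426 -0.106 ] [-0.0422 -0.1404] -89.3
[137 196 220 186] [-0.0805 -0.1414] [-0.0427 -0.1367] 7.1
[  2 215  82 203] [-0.1442 -0.1506] [-0.106  -0.1448] 8.6
[ 46 209 152 194] [-0.1231 -0.1477] [-0.0736 -0.1404] 8.4
[211 116 224 243] [-0.0435 -0.1064] [-0.0436 -0.1649] -90.1
[409 237 420 133] [ 0.0437 -0.1617] [ 0.0436 -0.1134] 90.1
[460 301 563 389] [ 0.073  -0.1977] [ 0.1405 -0.2574] -41.5
```

The tile is square and centred. I'll push on into the channel.

Emit:
{"fn": "play_rows", "kwargs": {"plan": [0, 0, 0, 0.008, 0, 0, 0.5, 0, 0, 0, 0.02, 0, 0, 0.5, 0, 0, 0, 0.034, 0, 0, 0.5, 0, 0, 0, 0.048, 0, 0, 0.5, 0, 0, 0, 0.062, 0, 0, 0.5, 0, 0, 0, 0.076, 0, 0, 0.5, 0, 0, 0, 0.09, 0, 0, 0.5, 0, 0, 0, 0.104, 0, 0, 0.5, 0, 0, 0, 0.118, 0, 0, 0.5, 0, 0, 0, 0.132, 0, 0, 0.5, 0, 0, 0, 0.146, 0, 0, 0.5, 0, 0, 0, 0.16, 0, 0, 0.5, 0, 0, 0, 0.174, 0, 0, 0.5, 0, 0, 0, 0.188, 0, 0, 0.5, 0, 0, 0, 0.202, 0, 0, 0.5, 0, 0, 0, 0.216, 0, 0, 0.5, 0, 0, 0, 0.228, 0, 0, 0.5, 0, 0, 0, 0.238, 0, 0, 0.5, 0, 0, 0, 0.246, 0, 0, 0.5, 0, 0, 0, 0.246, 0, 0, 0.5]}}

```text
clock: 27.45
position: [0.592, 0.1439, 0.0193]
ee_rot: [0.653, 0.758, 0.0, -0.0]
ft_force: [-1.0, -0.9, 1.2]
grip_width: 0.501
grasp_force: 0.0
```

Emit:
{"fn": "play_rows", "kwargs": {"plan": [0, 0, 0, 0.004, 0, 0, 0.5, 0, 0, 0, 0.008, 0, 0, 0.5, 0, 0, 0, 0.011, 0, 0, 0.5, 0, 0, 0, 0.014, 0, 0, 0.5, 0, 0, 0, 0.016, 0, 0, 0.5, 0, 0, 0, 0.016, 0, 0, 0.5]}}

```text
clock: 28.2
position: [0.5899, 0.1592, 0.0194]
ee_rot: [0.653, 0.757, 0.0, -0.0]
ft_force: [0.3, 0.1, -0.4]
grip_width: 0.499
grasp_force: 0.0
```

```bash
python3 - <<'E'
from h import *
p,R=pose();print(dry(p),p[2])
m=viewer.camera_model("wrist");i=viewer.camera("wrist");cv2.imwrite("pics/w8.png",i[:,:,::-1])
h=cv2.cvtColor(i,cv2.COLOR_RGB2HSV)
k=cv2.inRange(h,(80,90,40),(100,255,255))
for c in cv2.findContours(k,0,1)[0]:
    if cv2.contourArea(c)>300: e=cv2.fitEllipse(c);print("teal",cv2.contourArea(c),np.round(e[0]),dry(plane(m,e[0],.014)),cv2.boundingRect(c))
print(i[0:70:3,316].tolist())
E
```

```text
[0.0002 0.082 ] 0.019353039841078
teal 18344.5 [315. 153.] [-0.      0.1396] (239, 74, 156, 155)
teal 3543.0 [316.  14.] [0.0002 0.1923] (238, 0, 157, 34)
[[35, 88, 81], [32, 76, 71], [32, 75, 69], [30, 72, 68], [30, 70, 67], [29, 69, 65], [29, 68, 62], [26, 62, 57], [26, 60, 56], [25, 57, 54], [21, 52, 49], [24, 47, 44], [75, 72, 74], [103, 99, 102], [103, 99, 102], [103, 100, 102], [214, 196, 170], [220, 221, 198], [220, 221, 200], [220, 221, 200], [220, 221, 199], [220, 221, 199], [220, 221, 199], [220, 221, 199]]
```

Emit:
{"fn": "play_rows", "kwargs": {"plan": [0, 0, 0, 0.002, 0, 0, 0.5, 0, 0, 0, 0.0035, 0, 0, 0.5, 0, 0, 0, 0.005, 0, 0, 0.5, 0, 0, 0, 0.005, 0, 0, 0.5]}}

```text
clock: 28.75
position: [0.5892, 0.1639, 0.0193]
ee_rot: [0.653, 0.757, 0.0, 0.0]
ft_force: [0.2, -1.6, 0.8]
grip_width: 0.499
grasp_force: 0.4
```

```bash
python3 - <<'E'
from h import *
p,R=pose();print(dry(p),np.round(status.get_obs()["ft_force"],1))
S=viewer.camera_model("side");C=viewer.camera_model("scene")
for n,a,b in(("purple",(360,97),(254,131)),("red",(305,110),(222,161))): x,e=tri((S,a),(C,b));print(n,x.round(3),round(e,4),dry(x))
pot=np.array([-.12,-.452]);u=np.array([.0-pot[0],-.13-pot[1]]);u/=np.linalg.norm(u);print(u,np.degrees(np.arctan2(u[0],u[1])))
a=pot-.07*u;psi=98.5-np.degrees(np.arctan2(u[0],u[1]));print(a,psi)
delta((*wld(0,.04),.0194,98.5),(*wld(*a),.16,psi),(*wld(*a),.022,psi))
E
```

```text
[0.0002 0.0868] [ 0.2 -1.6  0.8]
purple [ 0.506 -0.541  0.051] 0.0009 [-0.1867 -0.5984]
red [ 0.702 -0.42   0.054] 0.0001 [ 0.0251 -0.5078]
[0.34920923 0.93704478] 20.438955914913034
[-0.14444465 -0.51759313] 78.06104408508696
(np.float64(0.59588), np.float64(0.11756), 0.0194, 98.5) -> [0.0, -0.0, -0.0] [-0.0468, -0.0002, -0.0001]
(np.float64(0.5355480286646743), np.float64(-0.45527741747043987), 0.16, np.float64(78.06104408508696)) -> [0.0, -0.0, 20.4] [-0.6046, -0.1441, -0.1407]
(np.float64(0.5355480286646743), np.float64(-0.45527741747043987), 0.022, np.float64(78.06104408508696)) -> [0.0, -0.0, 20.4] [-0.6046, -0.1441, -0.0027]
```

Emit:
{"fn": "play_rows", "kwargs": {"plan": [0, 0, 0, -0.02, 0, 0, 0.5, 0, 0, 0, -0.045, 0, -0.03, 0.5, 0, 0, 0, -0.06, 0, -0.08, 0.5, 0, 0, 0, -0.09, -0.01, -0.12, 0.5, 0, 0, 5, -0.14, -0.025, -0.14, 0.5, 0, 0, 10, -0.19, -0.04, -0.14, 0.5, 0, 0, 15, -0.24, -0.055, -0.14, 0.5, 0, 0, 20.4, -0.29, -0.07, -0.14, 0.5, 0, 0, 20.4, -0.34, -0.082, -0.14, 0.5, 0, 0, 20.4, -0.39, -0.094, -0.14, 0.5, 0, 0, 20.4, -0.44, -0.106, -0.14, 0.5, 0, 0, 20.4, -0.49, -0.118, -0.14, 0.5, 0, 0, 20.4, -0.54, -0.13, -0.14, 0.5, 0, 0, 20.4, -0.58, -0.14, -0.14, 0.5, 0, 0, 20.4, -0.605, -0.144, -0.14, 0.5, 0, 0, 20.4, -0.605, -0.144, -0.14, 0.5, 0, 0, 20.4, -0.605, -0.144, -0.14, 0.5]}}

```text
clock: 30.88
position: [0.5354, -0.4554, 0.1592]
ee_rot: [0.777, 0.63, 0.0, -0.0]
ft_force: [0.2, 0.8, 1.0]
grip_width: 0.501
grasp_force: 0.0
```

```bash
python3 - <<'E'
from h import *
p,R=pose();print(dry(p),p[2],np.round(status.get_obs()["joint_pos"],2))
m=viewer.camera_model("wrist");i=viewer.camera("wrist");cv2.imwrite("pics/w9.png",i[:,:,::-1])
h=cv2.cvtColor(i,cv2.COLOR_RGB2HSV)
k=cv2.inRange(h,(0,60,60),(10,170,255))|cv2.inRange(h,(165,60,60),(180,170,255))
for c in cv2.findContours(k,0,1)[0]:
    if cv2.contourArea(c)>600:
        e=cv2.fitEllipse(c);print(cv2.contourArea(c),cv2.boundingRect(c),np.round(e[0]),np.round(e[1]),dry(plane(m,e[0],.056)))
print(proj(m,[*wld(-.12,-.452),.056]))
print(h[90,200:440:8].tolist())
E
```

```text
[-0.1446 -0.5177] 0.15916331134614803 [ 0.99  0.61 -0.53  1.31  0.3   1.3   0.25]
11711.5 (259, 46, 121, 125) [319. 108.] [120. 124.] [-0.1176 -0.4531]
[315.77647493 108.00939866]
[[32, 18, 193], [30, 21, 192], [32, 17, 193], [35, 17, 193], [32, 23, 192], [28, 23, 191], [30, 23, 192], [27, 25, 191], [3, 119, 142], [3, 92, 192], [32, 21, 193], [34, 21, 193], [32, 18, 193], [35, 17, 193], [24, 32, 192], [24, 37, 192], [28, 24, 192], [32, 20, 193], [32, 20, 193], [32, 20, 193], [34, 18, 193], [4, 80, 192], [2, 116, 147], [32, 21, 192], [32, 21, 193], [30, 24, 191], [21, 32, 191], [27, 24, 191], [27, 25, 192], [24, 28, 191]]
```

The pot is centred ahead of the fingers, within 2 mm of plan. I'll lower and push it diagonally to a point before the mouth.

Emit:
{"fn": "play_rows", "kwargs": {"plan": [0, 0, 0, 0, 0.002, 0.05, 0.5, 0, 0, 0, 0, 0.002, 0.095, 0.5, 0, 0, 0, 0, 0.002, 0.125, 0.5, 0, 0, 0, 0, 0.002, 0.137, 0.5, 0, 0, 0, 0.004, 0.002, 0.137, 0.5, 0, 0, 0, 0.009, 0.002, 0.137, 0.5, 0, 0, 0, 0.014, 0.002, 0.137, 0.5, 0, 0, 0, 0.02, 0.002, 0.137, 0.5, 0, 0, 0, 0.028, 0.002, 0.137, 0.5, 0, 0, 0, 0.039, 0.002, 0.137, 0.5, 0, 0, 0, 0.051, 0.002, 0.137, 0.5, 0, 0, 0, 0.064, 0.002, 0.137, 0.5, 0, 0, 0, 0.077, 0.002, 0.137, 0.5, 0, 0, 0, 0.09, 0.002, 0.137, 0.5, 0, 0, 0, 0.103, 0.002, 0.137, 0.5, 0, 0, 0, 0.116, 0.002, 0.137, 0.5, 0, 0, 0, 0.129, 0.002, 0.137, 0.5, 0, 0, 0, 0.142, 0.002, 0.137, 0.5, 0, 0, 0, 0.155, 0.002, 0.137, 0.5, 0, 0, 0, 0.168, 0.002, 0.137, 0.5]}}

```text
clock: 33.42
position: [0.5725, -0.2911, 0.0223]
ee_rot: [0.777, 0.63, -0.0, -0.0]
ft_force: [-0.5, -3.2, 4.1]
grip_width: 0.503
grasp_force: 2.2
```

Emit:
{"fn": "play_rows", "kwargs": {"plan": [0, 0, 0, 0.013, 0, 0, 0.5, 0, 0, 0, 0.026, 0, 0, 0.5, 0, 0, 0, 0.039, 0, 0, 0.5, 0, 0, 0, 0.052, 0, 0, 0.5, 0, 0, 0, 0.065, 0, 0, 0.5, 0, 0, 0, 0.078, 0, 0, 0.5, 0, 0, 0, 0.091, 0, 0, 0.5, 0, 0, 0, 0.104, 0, 0, 0.5, 0, 0, 0, 0.117, 0, 0, 0.5, 0, 0, 0, 0.13, 0, 0, 0.5, 0, 0, 0, 0.143, 0, 0, 0.5, 0, 0, 0, 0.156, 0, 0, 0.5, 0, 0, 0, 0.168, 0, 0, 0.5, 0, 0, 0, 0.178, 0, 0, 0.5, 0, 0, 0, 0.186, 0, 0, 0.5, 0, 0, 0, 0.19, 0, 0, 0.5, 0, 0, 0, 0.19, 0, 0, 0.5]}}

```text
clock: 35.55
position: [0.6117, -0.1054, 0.0222]
ee_rot: [0.777, 0.63, 0.0, -0.0]
ft_force: [-0.2, 0.3, -0.4]
grip_width: 0.499
grasp_force: 0.0
```

```bash
cat >> h.py <<'E'
def potpos():
    m=viewer.camera_model("wrist");i=viewer.camera("wrist")
    h=cv2.cvtColor(i,cv2.COLOR_RGB2HSV);k=cv2.inRange(h,(0,50,50),(11,180,255))|cv2.inRange(h,(165,50,50),(180,180,255))
    k=cv2.morphologyEx(k,cv2.MORPH_CLOSE,np.ones((5,5)))
    for c in cv2.findContours(k,0,1)[0]:
        if cv2.contourArea(c)>4000: e=cv2.fitEllipse(cv2.convexHull(c));print("pink",cv2.contourArea(c),cv2.boundingRect(c),np.round(e[0]),np.round(e[1]),dry(plane(m,e[0],.056)))
    return i
E
python3 - <<'E'
from h import *
p,R=pose();print(dry(p),p[2]); cv2.imwrite("pics/w10.png",potpos()[:,:,::-1])
E
```

```text
[-0.0173 -0.1828] 0.022172323055852077
pink 52838.0 (181, 47, 266, 256) [313. 174.] [256. 266.] [ 0.0022 -0.1277]
```

```bash
python3 - <<'E'
from h import *
delta((*wld(.001,-.21),.022,98.5))
f=(np.array([*wld(.001,-.21),.022]),down(98.5))
E
```

```text
(np.float64(0.633869), np.float64(-0.129542), 0.022, 98.5) -> [-0.0, -0.0, -20.4] [-0.0189, 0.0268, 0.0001]
```

Emit:
{"fn": "play_rows", "kwargs": {"plan": [0, 0, 0, -0.02, 0, 0, 0.5, 0, 0, 0, -0.032, 0.004, 0, 0.5, 0, 0, -7, -0.032, 0.012, 0, 0.5, 0, 0, -14, -0.028, 0.02, 0, 0.5, 0, 0, -20.4, -0.022, 0.0268, 0, 0.5, 0, 0, -20.4, -0.019, 0.0268, 0, 0.5, 0, 0, -20.4, -0.019, 0.0268, 0, 0.5]}}

```text
clock: 36.48
position: [0.6337, -0.1306, 0.0222]
ee_rot: [0.654, 0.756, -0.0, -0.0]
ft_force: [0.4, -0.1, 0.4]
grip_width: 0.501
grasp_force: 0.0
```

Emit:
{"fn": "play_rows", "kwargs": {"plan": [0, 0, 0, 0.008, 0, 0, 0.5, 0, 0, 0, 0.015, 0, 0, 0.5, 0, 0, 0, 0.021, 0, 0, 0.5, 0, 0, 0, 0.027, 0, 0, 0.5, 0, 0, 0, 0.035, 0, 0, 0.5, 0, 0, 0, 0.046, 0, 0, 0.5, 0, 0, 0, 0.058, 0, 0, 0.5, 0, 0, 0, 0.071, 0, 0, 0.5, 0, 0, 0, 0.084, 0, 0, 0.5, 0, 0, 0, 0.097, 0, 0, 0.5, 0, 0, 0, 0.11, 0, 0, 0.5, 0, 0, 0, 0.123, 0, 0, 0.5, 0, 0, 0, 0.136, 0, 0, 0.5, 0, 0, 0, 0.149, 0, 0, 0.5, 0, 0, 0, 0.161, 0, 0, 0.5, 0, 0, 0, 0.172, 0, 0, 0.5, 0, 0, 0, 0.182, 0, 0, 0.5, 0, 0, 0, 0.19, 0, 0, 0.5, 0, 0, 0, 0.196, 0, 0, 0.5, 0, 0, 0, 0.196, 0, 0, 0.5]}}

```text
clock: 38.98
position: [0.605, 0.0646, 0.0222]
ee_rot: [0.653, 0.758, 0.0, -0.0]
ft_force: [0.4, 0.1, 0.9]
grip_width: 0.498
grasp_force: 0.0
```

```bash
python3 - <<'E'
from h import *
p,R=pose();print(dry(p),p[2]); i=potpos();cv2.imwrite("pics/w11.png",i[:,:,::-1]);print(i[0:60:3,316].tolist())
E
```

```text
[ 0.0012 -0.0137] 0.022236234156746023
pink 53178.0 (179, 45, 269, 257) [313. 173.] [256. 267.] [0.0002 0.0452]
[[215, 216, 204], [215, 216, 204], [215, 214, 189], [199, 180, 155], [98, 85, 72], [92, 81, 68], [70, 67, 69], [114, 110, 112], [114, 110, 112], [114, 110, 112], [114, 110, 112], [115, 110, 113], [114, 110, 112], [113, 109, 111], [106, 103, 105], [114, 88, 87], [164, 98, 91], [170, 102, 96], [174, 106, 99], [179, 109, 102]]
```

Emit:
{"fn": "play_rows", "kwargs": {"plan": [0, 0, 0, 0.002, 0, 0, 0.5, 0, 0, 0, 0.004, 0, 0, 0.5, 0, 0, 0, 0.006, 0, 0, 0.5, 0, 0, 0, 0.0075, 0, 0, 0.5, 0, 0, 0, 0.009, 0, 0, 0.5, 0, 0, 0, 0.009, 0, 0, 0.5]}}

```text
clock: 39.78
position: [0.6038, 0.0729, 0.0223]
ee_rot: [0.653, 0.757, 0.0, -0.0]
ft_force: [-0.2, -0.9, -0.9]
grip_width: 0.499
grasp_force: 0.1
```

```bash
python3 - <<'E'
from h import *
p,R=pose();print(dry(p),p[2]); i=potpos();cv2.imwrite("pics/w12.png",i[:,:,::-1])
E
```

```text
[ 0.0012 -0.0054] 0.02232536002993287
pink 52931.0 (179, 47, 268, 256) [313. 175.] [255. 267.] [0.0002 0.0532]
```

Emit:
{"fn": "play_rows", "kwargs": {"plan": [0, 0, 0, 0.001, 0, 0, 0.5, 0, 0, 0, 0.002, 0, 0, 0.5, 0, 0, 0, 0.002, 0, 0, 0.5, 0, 0, 0, -0.01, 0, 0, 0.5, 0, 0, 0, -0.03, 0, 0, 0.5, 0, 0, 0, -0.04, 0, -0.05, 0.5, 0, 0, 0, -0.04, 0, -0.1, 0.5, 0, 0, 0, -0.02, 0, -0.15, 0.5, 0, 0, 0, 0, 0, -0.2, 0.5, 0, 0, 0, 0, 0, -0.23, 0.5, 0, 0, 0, 0, 0, -0.23, 0.5]}}

```text
clock: 41.2
position: [0.6052, 0.0716, 0.255]
ee_rot: [0.653, 0.757, 0.001, 0.002]
ft_force: [0.0, -0.7, 0.1]
grip_width: 0.498
grasp_force: 0.0
```

```bash
python3 - <<'E'
from h import *
p,R=pose();print(dry(p),p[2])
m=viewer.camera_model("wrist");i=viewer.camera("wrist");cv2.imwrite("pics/w13.png",i[:,:,::-1])
h=cv2.cvtColor(i,cv2.COLOR_RGB2HSV);k=cv2.inRange(h,(22,150,110),(35,255,255))
n,l,st,ce=cv2.connectedComponentsWithStats(k)
for j in range(1,n):
    if st[j,4]>60: x,y,w,hh,a=st[j];print("yellow",st[j],dry(plane(m,(x+w/2,y),0)),dry(plane(m,(x+w/2,y+hh),0)))
k=cv2.inRange(h,(0,60,50),(10,180,255))|cv2.inRange(h,(165,60,50),(180,180,255))
for c in cv2.findContours(k,0,1)[0]:
    if cv2.contourArea(c)>800:
        b=cv2.boundingRect(c);e=cv2.fitEllipse(cv2.convexHull(c));print("pot",b,np.round(e[0]),dry(plane(m,e[0],.056)),"bottom z0",dry(plane(m,(b[0]+b[2]/2,b[1]+b[3]),0)),"z56",dry(plane(m,(b[0]+b[2]/2,b[1]+b[3]),.056)))
delta((.470,.242,.22,118))
E
```

```text
[ 0.0024 -0.0068] 0.2549877535202288
yellow [290   0  35  32 326] [-0.0045  0.1646] [-0.0048  0.1341]
yellow [264 153  34   6 153] [-0.0387  0.0006] [-0.039 -0.007]
yellow [328 153  35   6 136] [0.0407 0.0003] [ 0.0409 -0.0072]
yellow [454 214  19  17 255] [ 0.1987 -0.0814] [ 0.2025 -0.1061]
pot (269, 72, 87, 89) [312. 116.] [0.0001 0.0498] bottom z0 [ 0.     -0.0096] z56 [0.0003 0.0031]
pot (445, 0, 128, 74) [509.  29.] [0.1836 0.1281] bottom z0 [0.2244 0.0908] z56 [0.1919 0.0889]
(0.47, 0.242, 0.22, 118) -> [0.1, 0.1, -19.6] [0.1886, -0.1083, 0.0327]
```

The strip's inner edge is at about y=0.5 mm in my frame, and the pot's near edge only 3–5 mm past it. I'll look from behind at the base, then close up a little more.

Emit:
{"fn": "play_rows", "kwargs": {"plan": [0, 0, 0, -0.06, -0.001, 0.05, 0.5, 0, 0, 0, -0.115, -0.001, 0.1, 0.5, 0, 0, 0, -0.115, -0.001, 0.1, 0.5, 0, 0, 0, -0.115, -0.001, 0.1, 0.5]}}

```text
clock: 41.75
position: [0.6188, -0.0434, 0.1501]
ee_rot: [0.654, 0.756, -0.001, -0.001]
ft_force: [-0.2, 0.1, 0.7]
grip_width: 0.498
grasp_force: 0.0
```

```bash
python3 - <<'E'
from h import *
p,R=pose();print(dry(p),p[2])
m=viewer.camera_model("wrist");i=viewer.camera("wrist")
a=i[0:200,190:440];cv2.imwrite("pics/w14.png",cv2.resize(a,None,fx=3,fy=3)[:,:,::-1])
for v in range(0,200,20): print(v,dry(plane(m,(316,v),0)))
delta((*wld(.001,-.03),.0223,98.5),(*wld(.001,-.004),.0223,98.5))
E
```

```text
[-0.0012 -0.1226] 0.15014126842222714
0 [-0.0007  0.0253]
20 [-0.0008  0.0116]
40 [-0.0008 -0.0026]
60 [-0.0009 -0.0173]
80 [-0.0009 -0.0327]
100 [-0.001  -0.0486]
120 [-0.001  -0.0651]
140 [-0.0011 -0.0824]
160 [-0.0011 -0.1004]
180 [-0.0012 -0.1191]
(np.float64(0.607229), np.float64(0.04847799999999999), 0.0223, 98.5) -> [-0.1, -0.1, -0.1] [0.0902, 0.0011, 0.1298]
(np.float64(0.6033810000000001), np.float64(0.074192), 0.0223, 98.5) -> [-0.1, -0.1, -0.1] [0.1162, 0.0011, 0.1298]
```

View pics/w14.png

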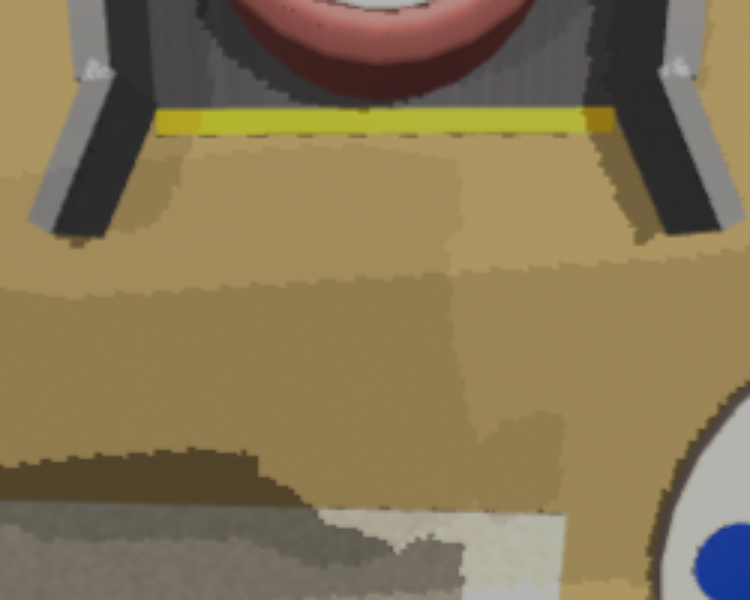

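The base edge of the pot is just past the strip, by about 2 mm (crop row 99 against strip edge 107). I'll close the row up a few millimetres more for margin.

Emit:
{"fn": "play_rows", "kwargs": {"plan": [0, 0, 0, 0.05, 0.001, 0.05, 0.5, 0, 0, 0, 0.085, 0.001, 0.1, 0.5, 0, 0, 0, 0.09, 0.001, 0.13, 0.5, 0, 0, 0, 0.1, 0.001, 0.13, 0.5, 0, 0, 0, 0.108, 0.001, 0.13, 0.5, 0, 0, 0, 0.113, 0.001, 0.13, 0.5, 0, 0, 0, 0.116, 0.001, 0.13, 0.5, 0, 0, 0, 0.118, 0.001, 0.13, 0.5, 0, 0, 0, 0.119, 0.001, 0.13, 0.5, 0, 0, 0, 0.12, 0.001, 0.13, 0.5, 0, 0, 0, 0.12, 0.001, 0.13, 0.5]}}

```text
clock: 43.18
position: [0.6035, 0.0772, 0.0225]
ee_rot: [0.653, 0.757, 0.0, 0.0]
ft_force: [-0.5, -4.0, 2.9]
grip_width: 0.497
grasp_force: 2.1
```

Emit:
{"fn": "play_rows", "kwargs": {"plan": [0, 0, 0, 0.001, 0, 0, 0.5, 0, 0, 0, 0.002, 0, 0, 0.5, 0, 0, 0, 0.002, 0, 0, 0.5]}}

```text
clock: 43.55
position: [0.6029, 0.0798, 0.0224]
ee_rot: [0.653, 0.757, 0.0, 0.0]
ft_force: [1.5, -3.0, 2.7]
grip_width: 0.502
grasp_force: 1.8
```

Emit:
{"fn": "play_rows", "kwargs": {"plan": [0, 0, 0, -0.012, 0, 0, 0.5, 0, 0, 0, -0.03, 0, -0.01, 0.5, 0, 0, 0, -0.035, 0, -0.06, 0.5, 0, 0, 0, -0.03, 0, -0.11, 0.7, 0, 0, 0, 0.01, -0.02, -0.15, 0.7, 0, 0, 0, 0.06, -0.05, -0.19, 0.7, 0, 0, -8, 0.11, -0.08, -0.198, 0.7, 0, 0, -16, 0.15, -0.1, -0.198, 0.7, 0, 0, -19.5, 0.18, -0.1075, -0.198, 0.7, 0, 0, -19.5, 0.18, -0.1075, -0.198, 0.7, 0, 0, -19.5, 0.18, -0.1075, -0.198, 0.7]}}

```text
clock: 44.92
position: [0.4708, 0.2404, 0.2204]
ee_rot: [0.516, 0.856, -0.0, 0.0]
ft_force: [0.8, -0.7, 0.6]
grip_width: 0.701
grasp_force: 0.0
```

```bash
python3 - <<'E'
from h import *
p,R=pose();print(p.round(4),np.round(status.get_obs()["joint_pos"],2))
m=viewer.camera_model("wrist");i=viewer.camera("wrist");cv2.imwrite("pics/w15.png",i[:,:,::-1])
S=viewer.camera_model("side");print("expect px",proj(m,[.47,.242,.06]))
g=cv2.cvtColor(i,cv2.COLOR_RGB2HSV)
k=cv2.inRange(g,(0,0,0),(180,255,70));k[245:]=0
for c in cv2.findContours(k,0,1)[0]:
    a=cv2.contourArea(c)
    if a>400: (u,v),r=cv2.minEnclosingCircle(c);print("dark",a,cv2.boundingRect(c),(round(u),round(v),round(r)),[plane(m,(u,v),z)[:2].round(4).tolist() for z in(.06,.07)])
np.set_printoptions(linewidth=250)
V=g[:,:,2];print(V[120:250:5,250:390:5])
E
```

```text
[0.4708 0.2404 0.2204] [ 0.28  0.26 -0.96  1.71  0.22  1.29 -0.24]
expect px [315.27838649 178.69304423]
dark 1676.0 (293, 158, 46, 54) (315, 185, 27) [[0.4728, 0.2369], [0.4714, 0.2396]]
dark 4801.5 (375, 90, 141, 155) (438, 163, 82) [[0.5648, 0.3093], [0.5601, 0.3095]]
[[130 130 130 195 194 195 195 195 130 138 201 203 202 201 201 208 207 204 207 209 207 205 211 211 213 213 161 176]
 [130 130 130 172 195 195 195 195 130 179 201 201 201 203 204 203 205 209 207 207 179 202 208 210 213 181 208 119]
 [130 130 130 130 130 185 195 151 130 201 202 201 201 203 205 204 205 208 211 198 213 212 210 210 211 128 191  44]
 [130 130 130 130 130 131 173 130 136 199 202 200 201 201 206 205 204 206 206 205 200 209 208 210 195 184 139  56]
 [131 130 130 130 130 130 130 130 176 200 200 201 201 204 203 204 208 206 207 206 207 208 208 208 129 202  45  61]
 [130 130 130 130 130 130 130 130 199 202 200 126 131 142 147 131 199 208 206 205 208 207 207 208 161 155  48  64]
 [130 130 130 131 130 130 130 110 126 137 157 157 157 160 158 160 161 114 203 205 206 205 208 167 208  78  53  65]
 [130 130 130 130 130 1
[... 1462 characters left out ...]
 212 212]
 [188 188 188 178 184 180 184 185 186 186 186 188 189 185 185 189 185 186 169 116  59 209 212 133 133 212 212 201]
 [188 188 172 180 185 181 182 184 183 180 182 187 185 187 185 185 183 143 190  91  94 212 186 132 176 212 196 200]
 [188 188 175 178 181 179 182 183 181 184 184 183 180 183 186 183 183 143 146  68 200 212 211 131 194 212 199 199]
 [188 188 188 188 188 170 179 180 182 181 185 184 182 182 183 181 174 189  91  89 212 212 212 129 124 212 196 199]
 [188 188 188 188 188 188 188 188 169 174 182 180 181 181 181 179 114 177  87 174 212 212 212 131 129 208 212 212]
 [188 188 188 188 188 188 188 188 188 188 188 182 172 182 180 176 175 105  94 212 212 212 212 212 128 128 136 204]]
```

```bash
cat > dial.py <<'E'
from h import *
def look(n,box=None):
    p,R=pose();m=viewer.camera_model("wrist");i=viewer.camera("wrist");cv2.imwrite(f"pics/{n}.png",i[:,:,::-1])
    V=cv2.cvtColor(i,cv2.COLOR_RGB2HSV)[:,:,2];k=(V<60).astype(np.uint8);k[250:]=0;k[:,:240]=0;k[:,390:]=0
    c=max(cv2.findContours(k,0,1)[0],key=cv2.contourArea);f=np.zeros_like(k);cv2.drawContours(f,[c],-1,1,-1)
    b=cv2.morphologyEx(f&(V>70).astype(np.uint8),cv2.MORPH_OPEN,np.ones((2,2)))
    v,u=np.nonzero(b);l=cv2.fitLine(np.c_[u,v].astype(np.float32),2,0,.01,.01).ravel()
    print(p.round(4),"dark",cv2.boundingRect(c),"hl",len(u),u.mean().round(1),v.mean().round(1),(u.min(),u.max(),v.min(),v.max()),"angle from img up",np.degrees(np.arctan2(l[0],-l[1])).round(1))
    return m,(u.mean(),v.mean()),(float(u[v==v.max()].mean()),float(v.max())),(float(u[v==v.min()].mean()),float(v.min()))
E
python3 - <<'E'
from dial import *
import pickle
pickle.dump(look("d1"),open("d1.pkl","wb"))
E
```

```text
[0.4709 0.2402 0.2203] dark (293, 157, 46, 55) hl 54 317.0 179.5 (np.int64(316), np.int64(318), np.int64(171), np.int64(188)) angle from img up -180.0
```

Emit:
{"fn": "play_rows", "kwargs": {"plan": [0, 0, 0, -0.02, 0, 0.025, 0.7, 0, 0, 0, -0.04, 0, 0.05, 0.7, 0, 0, 0, -0.04, 0, 0.05, 0.7, 0, 0, 0, -0.04, 0, 0.05, 0.7]}}

```text
clock: 45.52
position: [0.4889, 0.2071, 0.1713]
ee_rot: [0.515, 0.857, 0.001, 0.0]
ft_force: [0.0, 0.5, 0.6]
grip_width: 0.704
grasp_force: 0.0
```

```bash
python3 - <<'E'
from dial import *
import pickle
a=pickle.load(open("d1.pkl","rb"));b=look("d2")
for j in(1,2,3): x,e=tri((a[0],a[j]),(b[0],b[j]));print(x.round(4),round(e,4))
E
```

```text
[0.4889 0.2071 0.1713] dark (287, 122, 57, 67) hl 196 318.5 144.2 (np.int64(315), np.int64(323), np.int64(132), np.int64(157)) angle from img up 2.8
[0.4669 0.252  0.0993] 0.0005
[0.4712 0.2426 0.0897] 0.0001
[0.4625 0.2589 0.1025] 0.0001
```

```bash
python3 - <<'E'
from dial import *
import pickle
a=pickle.load(open("d1.pkl","rb"))[0];b=viewer.camera_model("wrist");tx=pose()[1].as_matrix()[:2,0]
x,e=tri((a,(316,157)),(b,(315.5,122)));print("edge tri",x.round(4),e)
for z in(.052,.06): print(z,[(plane(m,uv,z)[:2]-.022*tx).round(4) for m,uv in((a,(316,157)),(b,(315.5,122)))])
# side & scene: dark knob blob centre; box corners from w1
W=pickle.load(open("w1.pkl","rb"))
for uv in((216,24),(269,22),(273,131),(229,134)): print("box",plane(W,uv,.05).round(4))
i=cv2.imread("pics/w1.png");V=cv2.cvtColor(i,cv2.COLOR_BGR2HSV)[55:105,220:272,2]
k=((V>100)&(V<150)).astype(np.uint8);print(V[::4,::4])
E
```

```text
edge tri [0.4613 0.2601 0.0565] 7.201187167300511e-05
0.052 [array([0.472 , 0.2398]), array([0.4719, 0.2403])]
0.06 [array([0.4712, 0.2413]), array([0.4715, 0.241 ])]
box [0.4281 0.3089 0.05  ]
box [0.4993 0.3187 0.05  ]
box [0.5135 0.1738 0.05  ]
box [0.4478 0.1625 0.05  ]
[[189 189 190 191 192 146 136 150 188 196 196 186 178]
 [189 190 190 143 151 152 154 155 155 133 185 185 184]
 [186 191 148 143  77 133 139 138 139 145 144 184 187]
 [184 165 131 105  61  13  39  45  41 141 147 133 187]
 [158 149 150  42 144  31  11  43  47  30 147 146 172]
 [175 150 144  28 169  61  11  42  46  59 115 147 116]
 [172 141 124  48  42  57  26  21  46  49  63 147 143]
 [189 143 143  47  30  51  60  12  45  47  54 149 143]
 [181 140 142  47  49  47  62  17  23  47 113 148 131]
 [181 182 141 141  48  35  58  54  13  27 131 147 148]
 [181 179 148 142 145  46  30  11  73 147 147 139 182]
 [181 170 184 138 145 143 143 145 146 146 143 177 182]
 [181 166 183 179 176 139 144 144 144 129 185 185 182]]
```

Emit:
{"fn": "play_rows", "kwargs": {"plan": [0, 0, 0, 0.0376, 0.0005, 0, 0.7, 0, 0, 0, 0.0376, 0.0005, 0.03, 0.7, 0, 0, 0, 0.0376, 0.0005, 0.06, 0.7, 0, 0, 0, 0.0376, 0.0005, 0.08, 0.7, 0, 0, 0, 0.0376, 0.0005, 0.087, 0.6, 0, 0, 0, 0.0376, 0.0005, 0.087, 0.4, 0, 0, 0, 0.0376, 0.0005, 0.087, 0.2, 0, 0, 0, 0.0376, 0.0005, 0.087, 0, 0, 0, 0, 0.0376, 0.0005, 0.087, 0, 0, 0, 0, 0.0376, 0.0005, 0.087, 0, 0, 0, 0, 0.0376, 0.0005, 0.087, 0], "squeeze": 30}}

```text
clock: 46.95
position: [0.4721, 0.2401, 0.0843]
ee_rot: [0.515, 0.857, 0.0, 0.001]
ft_force: [-1.8, -1.4, 7.1]
grip_width: 0.157
grasp_force: 33.9
```

Emit:
{"fn": "play_rows", "kwargs": {"plan": [0, 0, 8, 0, 0, -0.001, 0, 0, 0, 18, 0, 0, -0.002, 0, 0, 0, 28, 0, 0, -0.002, 0, 0, 0, 38, 0, 0, -0.002, 0, 0, 0, 48, 0, 0, -0.002, 0, 0, 0, 58, 0, 0, -0.002, 0, 0, 0, 68, 0, 0, -0.002, 0, 0, 0, 78, 0, 0, -0.002, 0, 0, 0, 88, 0, 0, -0.002, 0, 0, 0, 98, 0, 0, -0.002, 0, 0, 0, 108, 0, 0, -0.002, 0, 0, 0, 118, 0, 0, -0.002, 0, 0, 0, 120, 0, 0, -0.002, 0, 0, 0, 120, 0, 0, -0.002, 0]}}

```text
clock: 48.7
position: [0.471, 0.2406, 0.0845]
ee_rot: [1.0, -0.018, -0.0, -0.001]
ft_force: [2.4, 4.8, -12.7]
grip_width: 0.155
grasp_force: 31.4
```

```bash
python3 - <<'E'
from h import *
o=status.get_obs();p,R=pose(o);x=R.as_matrix()[:,0];print(np.degrees(np.arctan2(x[1],x[0])),np.round(o["joint_pos"],2),np.round(o["torque"],2),np.round(o["ft_force"],1),o["grasp_force"])
E
```

```text
-2.030413193860889 [-0.1   0.33 -0.53  1.87  0.19  1.   -2.31] [ 1.09 -0.57 -0.  ] [  2.4   4.8 -12.7] 31.41313523054123
```

Emit:
{"fn": "play_rows", "kwargs": {"plan": [0, 0, 0, 0, 0, 0, 0.8, 0, 0, 0, 0, 0, 0, 0.8, 0, 0, 0, 0, 0, -0.02, 0.8, 0, 0, -10, 0, 0, -0.04, 0.8, 0, 0, -20, 0, 0, -0.04, 0.8, 0, 0, -30, 0, 0, -0.04, 0.8, 0, 0, -40, 0, 0, -0.04, 0.8, 0, 0, -50, 0, 0, -0.04, 0.8, 0, 0, -60, 0, 0, -0.04, 0.8, 0, 0, -70, 0, 0, -0.04, 0.8, 0, 0, -80, 0, 0, -0.04, 0.8, 0, 0, -90, 0, 0, -0.04, 0.8, 0, 0, -100, 0, 0, -0.04, 0.8, 0, 0, -110, 0, 0, -0.04, 0.8, 0, 0, -120, 0, 0, -0.04, 0.8, 0, 0, -130, 0, 0, -0.04, 0.8, 0, 0, -140, 0, 0, -0.04, 0.8, 0, 0, -150, 0, 0, -0.04, 0.8, 0, 0, -160, 0, 0, -0.04, 0.8, 0, 0, -170, 0, 0, -0.04, 0.8]}}

```text
clock: 51.2
position: [0.472, 0.2397, 0.1257]
ee_rot: [0.102, 0.995, -0.0, 0.0]
ft_force: [0.2, 0.3, 1.0]
grip_width: 0.794
grasp_force: 0.0
```

```bash
python3 - <<'E'
from h import *
o=status.get_obs();p,R=pose(o);x=R.as_matrix()[:,0];print(p.round(4),np.degrees(np.arctan2(x[1],x[0])),np.round(o["joint_pos"],2))
delta((.4717,.2405,.084,178),(.4717,.2405,.084,180))
E
```

```text
[0.472  0.2397 0.1257] 168.25366677012863 [ 0.3   0.4  -1.01  1.82  0.37  1.13  0.53]
(0.4717, 0.2405, 0.084, 178) -> [-0.0, 0.1, -9.7] [0.0005, 0.0008, 0.0417]
(0.4717, 0.2405, 0.084, 180) -> [-0.0, 0.1, -11.7] [0.0005, 0.0008, 0.0417]
```

Emit:
{"fn": "play_rows", "kwargs": {"plan": [0, 0, -9.7, 0.0005, 0.0008, 0.01, 0.7, 0, 0, -9.7, 0.0005, 0.0008, 0.03, 0.6, 0, 0, -9.7, 0.0005, 0.0008, 0.04, 0.4, 0, 0, -9.7, 0.0005, 0.0008, 0.04, 0.2, 0, 0, -9.7, 0.0005, 0.0008, 0.04, 0, 0, 0, -9.7, 0.0005, 0.0008, 0.04, 0, 0, 0, -9.7, 0.0005, 0.0008, 0.04, 0, 0, 0, -5, 0.0005, 0.0008, 0.039, 0, 0, 0, 5, 0.0005, 0.0008, 0.039, 0, 0, 0, 15, 0.0005, 0.0008, 0.039, 0, 0, 0, 25, 0.0005, 0.0008, 0.039, 0, 0, 0, 35, 0.0005, 0.0008, 0.039, 0, 0, 0, 45, 0.0005, 0.0008, 0.039, 0, 0, 0, 55, 0.0005, 0.0008, 0.039, 0, 0, 0, 62, 0.0005, 0.0008, 0.039, 0, 0, 0, 68, 0.0005, 0.0008, 0.039, 0, 0, 0, 68, 0.0005, 0.0008, 0.039, 0]}}

```text
clock: 53.32
position: [0.4806, 0.2281, 0.0887]
ee_rot: [0.648, 0.761, -0.002, 0.009]
ft_force: [21.6, -43.8, 15.8]
grip_width: 0.289
grasp_force: 38.3
```

```bash
python3 - <<'E'
from h import *
o=status.get_obs();p,R=pose(o);x=R.as_matrix()[:,0];print(p.round(4),np.degrees(np.arctan2(x[1],x[0])),np.round(o["torque"],2),np.round(o["ft_force"],1),o["grasp_force"])
E
```

```text
[0.4806 0.2281 0.0887] 99.13991113740809 [-9.33 -4.66  0.03] [ 21.6 -43.8  15.8] 38.34621091838926
```

Emit:
{"fn": "play_rows", "kwargs": {"plan": [0, 0, -8, 0, 0, 0, 0.2, 0, 0, -16, 0, 0, 0, 0.6, 0, 0, -16, 0, 0, 0, 0.8, 0, 0, -16, 0, 0, -0.03, 0.8, 0, 0, -16, 0, 0, -0.08, 0.8, 0, 0, -16, 0, 0, -0.12, 0.8, 0, 0, -16, 0, 0, -0.13, 0.8]}}

```text
clock: 54.2
position: [0.4718, 0.2425, 0.2194]
ee_rot: [0.531, 0.848, 0.002, 0.001]
ft_force: [-0.4, -0.3, -0.5]
grip_width: 0.8
grasp_force: 0.0
```

```bash
python3 - <<'E'
from dial import *
np.set_printoptions(linewidth=250)
p,R=pose();x=R.as_matrix()[:,0];print("psi",np.degrees(np.arctan2(x[1],x[0])))
m=look("d3")[0]
i=cv2.imread("pics/d3.png");u,v=proj(m,[.4717,.2405,.075]).astype(int);print(u,v);V=cv2.cvtColor(i,cv2.COLOR_BGR2HSV)[:,:,2];print(V[v-40:v+40:4,u-40:u+40:4])
E
```

```text
psi 115.8918088143293Traceback (most recent call last):
  File "<stdin>", line 4, in <module>
  File "dial.py", line 7, in look
    v,u=np.nonzero(b);l=cv2.fitLine(np.c_[u,v].astype(np.float32),2,0,.01,.01).ravel()
                        ~~~~~~~~~~~^^^^^^^^^^^^^^^^^^^^^^^^^^^^^^^^^^^^^^^^^^^
cv2.error: OpenCV(4.12.0) /io/opencv/modules/imgproc/src/linefit.cpp:50: error: (-215:Assertion failed) count > 0 in function 'fitLine2D_wods'
```

```bash
python3 - <<'E'
from h import *
np.set_printoptions(linewidth=250)
m=viewer.camera_model("wrist");i=cv2.imread("pics/d3.png");u,v=proj(m,[.4717,.2405,.075]).astype(int);print(u,v);V=cv2.cvtColor(i,cv2.COLOR_BGR2HSV)[:,:,2];print(V[v-36:v+44:3,u-36:u+36:3])
E
```

```text
313 187
[[129 129 114 128 128 190 123 153 155 156 157 158 158 156 158 159 160 159 112 180 203 203 206 205]
 [132 127 122 126 108 143 155 155 155 155 156 157 158 156 158 158 159 161 160 154 182 204 206 205]
 [143 117 126 113  97  95 145 154 155 155 156 158 158 157 157 157 158 160 159 159 154 181 206 206]
 [144 113 128  94  95  95  95 144  96 143  29  16  19  20  88 147 158 159 160 160 158 153 179 204]
 [142 121  95  95  95  95  95  94  30  23  25  51  59  66  62  44  19 152 121 156 136 158 143 204]
 [118 123  95  96  95  97  94  20  26  23  24  24  24  64  39  51  61  22  75  95  95  99 142 205]
 [108 100  96  96  96  97  23  13  12  17  17  16  17  24  24  23  22  22  14  75 102 109  97 146]
 [123  95 101 100  96  80  14  13  12  12  14  17  15  20  23  21  19  18  21  80  90  90 131 144]
 [136 107 109 109 110  46  13  14  12  11  14  13  14  16  16  16  16  16  16  15  91  90 105 148]
 [142 107 108 108 110  11  19  23  19  15  13  12  13  11  17  16  16  17  22  23  90  90  88 148]
 [144 107 109 109 109  13  22  24  25  21  17  13  14  12  14  14  17  21  21  22  87  89 130 150]
 [1
[... 881 characters left out ...]
9 189]
 [183 185 185 187 188 188 185 187 187 157 149 148 147 147 151 161 183 190 189 186 190 133 176 172]
 [181 185 183 186 186 186 184 183 188 186 189 186 188 184 188 186 189 189 186 185 184 123 187 135]
 [181 185 184 185 186 184 185 182 185 186 188 187 184 187 186 187 189 187 186 187 165 157 186 101]
 [183 184 185 185 185 183 185 184 184 187 186 188 182 187 184 186 187 185 183 186 131 183 158  89]
 [181 181 184 183 184 181 182 185 182 187 183 185 181 186 184 186 186 184 182 178 132 190 110  90]
 [181 182 183 184 182 182 179 183 184 186 184 182 184 183 185 187 183 182 183 151 165 181  92  59]
 [180 182 183 182 180 183 183 181 185 184 185 180 184 182 183 185 182 181 182 114 187 151  89  62]]
```

```bash
python3 - <<'E'
from h import *
m=viewer.camera_model("wrist");i=cv2.imread("pics/d3.png");g=cv2.cvtColor(i,cv2.COLOR_BGR2HSV);V=g[:,:,2]
u0,v0=187+0,0
w=V[192:212,345-42:345];np.set_printoptions(linewidth=250);print(w[::1,::2])
print("centre top",proj(m,[.4717,.2405,.097]),"bar ends if -2deg",[proj(m,[.4717+s*.02*np.cos(a),.2405+s*.02*np.sin(a),.097]).round() for a in np.radians([-2,-30,-60,-88]) for s in(1,)])
E
```

```text
[[ 21  22  18  16  16  18  17  16  17  16  17  16  12  14  13  12 126 151 151 150 149]
 [ 19  20  17  16  16  15  16  18  17  16  15  16  16  14  12  13  99 152 152 150 147]
 [ 19  19  17  17  16  16  17  50  20  17  18  20  18  15  13  14  70 153 153 152 145]
 [ 19  19  19  15  16  15  17 105  62  18  20  24  19  18  16  13  37 153 153 152 156]
 [ 21  23  18  14  17  15  16 127 124  57  24  23  22  20  15  14  13 152 153 151 181]
 [ 29  33  23  15  18  16  16 105 151 120  44  24  23  21  20  17  13 149 152 148 182]
 [ 43  43  41  18  17  17  21  21 128 152 106  33  23  24  21  18  13 138 152 151 186]
 [ 42  44  44  34  20  20  21  21  46 135 154  90  26  22  22  20  17 143 150 177 181]
 [ 41  42  42  43  31  17  19  20  21  72 145 148  74  25  22  21  26 148 150 189 174]
 [ 76  43  42  43  44  27  18  19  19  21  97 146 135  63  22  21  64 147 167 191 156]
 [134  79  42  42  43  43  24  19  20  22  21 101 151 124  48  20 110 148 186 190 135]
 [147 134  88  62  59  59  56  37  17  24  26  43 127 152 120  33 135 164 190 187 128]
 [147 146 147 117 112 112 112  98  53  32  39  41  20 136 166  79 143 181 191 183 115]
 [147 146 146 147 149 149 149 149 114  47  35  30  26  78 121 129 156 188 191 177 116]
 [147 146 146 147 148 149 149 149 147 104  37  36  40  43  48 149 186 188 191 167 126]
 [147 145 146 147 148 149 149 148 147 148  91  34  38  38 113 184 188 189 188 149 137]
 [145 145 146 146 148 148 149 148 147 147 146  75  39  59 175 188 187 188 186 146 149]
 [145 146 147 147 147 148 148 147 147 146 146 131 116 136 189 188 187 189 184 132 159]
 [149 146 147 146 147 148 148 148 146 145 149 154 186 190 189 188 186 189 180 108 168]
 [168 154 149 149 147 147 147 148 151 154 169 183 190 190 189 187 186 190 175 120 176]]
centre top [313.70345079 195.00362935] bar ends if -2deg [array([334., 205.]), array([327., 213.]), array([315., 217.]), array([304., 215.])]
```

Geometry suggests the dial is already at its stop: the pointer reads about -9° in world, while stops symmetric about the dryer axis would put full heat at about -5°. I'll confirm with one gentle regrip and a small clockwise nudge.

Emit:
{"fn": "play_rows", "kwargs": {"plan": [0, 0, -10, -0.002, -0.001, 0.02, 0.8, 0, 0, -20, -0.002, -0.001, 0.04, 0.8, 0, 0, -30, -0.002, -0.001, 0.06, 0.8, 0, 0, -40, -0.002, -0.001, 0.08, 0.8, 0, 0, -50, -0.002, -0.001, 0.1, 0.8, 0, 0, -59, -0.002, -0.001, 0.12, 0.7, 0, 0, -59, -0.002, -0.001, 0.132, 0.5, 0, 0, -59, -0.002, -0.001, 0.132, 0.2, 0, 0, -59, -0.002, -0.001, 0.132, 0, 0, 0, -59, -0.002, -0.001, 0.132, 0, 0, 0, -59, -0.002, -0.001, 0.132, 0, 0, 0, -59, -0.002, -0.001, 0.132, 0], "squeeze": 20}}

```text
clock: 55.75
position: [0.4709, 0.2406, 0.0847]
ee_rot: [0.044, 0.999, 0.002, 0.0]
ft_force: [2.2, 8.2, -10.3]
grip_width: 0.161
grasp_force: 25.5
```

```bash
cat > t.py <<'E'
from h import *
o=status.get_obs();p,R=pose(o);x=R.as_matrix()[:,0];print(o["clock"],p.round(4),np.degrees(np.arctan2(x[1],x[0])).round(1),np.round(o["torque"],2),np.round(o["ft_force"],1),o["grip_width"],np.round(o["tau"],1))
E
python3 t.py
```

```text
55.75 [0.4709 0.2406 0.0847] 174.9 [ 1.65 -0.28  0.01] [  2.2   8.2 -10.3] 0.1611599984500346 [  3.5 -52.2 -10.6 -33.5   1.2   2.3   0. ]
```

Emit:
{"fn": "play_rows", "kwargs": {"plan": [0, 0, 3, 0, 0, 0, 0, 0, 0, 6, 0, 0, 0, 0, 0, 0, 8, 0, 0, 0, 0]}}

```text
clock: 56.12
position: [0.4709, 0.2406, 0.0847]
ee_rot: [0.115, 0.993, 0.002, 0.0]
ft_force: [2.2, 8.8, -10.8]
grip_width: 0.154
grasp_force: 25.4
```

```bash
python3 t.py
```

```text
56.125 [0.4709 0.2406 0.0847] 166.8 [ 1.75 -0.25  0.05] [  2.2   8.8 -10.8] 0.153716377265092 [  4.  -52.5 -10.  -33.6   1.3   2.4   0.4]
```

Emit:
{"fn": "play_rows", "kwargs": {"plan": [0, 0, 4, 0, 0, 0, 0, 0, 0, 8, 0, 0, 0, 0, 0, 0, 10, 0, 0, 0, 0]}}

```text
clock: 56.5
position: [0.4703, 0.241, 0.0848]
ee_rot: [0.2, 0.98, 0.001, -0.0]
ft_force: [-0.5, 6.0, -7.5]
grip_width: 0.157
grasp_force: 64.9
```

```bash
python3 t.py
```

```text
56.5 [0.4703 0.241  0.0848] 157.0 [1.25 0.13 1.21] [-0.5  6.  -7.5] 0.15749471865254172 [  5.1 -50.7  -7.5 -33.7   0.9   1.3  -0.9]
```

A resisting moment of 1.2 N·m (free turning read ~0.05) shows the dial is at its end stop. I'll release straight and lift away.

Emit:
{"fn": "play_rows", "kwargs": {"plan": [0, 0, 0, 0, 0, 0, 0.4, 0, 0, 0, 0, 0, 0, 0.7, 0, 0, 0, 0, 0, 0, 0.7, 0, 0, 0, 0, 0, -0.03, 0.7, 0, 0, 0, 0, 0, -0.08, 0.7, 0, 0, 0, 0, 0, -0.14, 0.7, 0, 0, 0, 0, 0, -0.2, 0.7, 0, 0, 8, 0, 0, -0.22, 0.7, 0, 0, 8, 0, 0, -0.22, 0.7]}}

```text
clock: 57.62
position: [0.4719, 0.2388, 0.3057]
ee_rot: [0.268, 0.963, 0.001, 0.001]
ft_force: [0.2, -0.6, -0.7]
grip_width: 0.706
grasp_force: 0.0
```

```bash
python3 - <<'E'
from h import *
p,R=pose();m=viewer.camera_model("wrist");i=viewer.camera("wrist");cv2.imwrite("pics/e1.png",i[:,:,::-1]);print(status.get_obs()["clock"],p.round(3))
V=cv2.cvtColor(i,cv2.COLOR_RGB2HSV)[:,:,2]
# pointer mark: bright pixels near dial, at bar-top plane within 21 mm of the axis, dark surroundings
uc,vc=proj(m,[.4717,.2405,.097]).round().astype(int);print(uc,vc)
np.set_printoptions(linewidth=250);print(V[vc-16:vc+20:2,uc-20:uc+22:2])
for a in(-5,-13,-20,-30): print(a,[proj(m,[.4717+r*np.cos(np.radians(a)),.2405+r*np.sin(np.radians(a)),.097]).round(1).tolist() for r in(.004,.02)])
# side view check of the pieces
s=viewer.camera("side");cv2.imwrite("pics/e1s.png",s[:,:,::-1]);S=viewer.camera_model("side");h=cv2.cvtColor(s,cv2.COLOR_RGB2HSV)
k=cv2.inRange(h,(22,150,110),(35,255,255));n,l,st,ce=cv2.connectedComponentsWithStats(k)
for j in range(1,n):
    if st[j,4]>8 and 270<ce[j][0]<400 and ce[j][1]>190: print("yellow",st[j],dry(plane(S,ce[j],0)),dry(plane(S,ce[j],.014)))
k=cv2.inRange(h,(165,50,40),(180,190,255))|cv2.inRange(h,(0,50,40),(10,190,255))
n,l,st,ce=cv2.connectedComponentsWithStats(k)
for j in range(1,n):
    if st[j,4]>60 and 280<ce[j][0]<350 and 190<ce[j][1]<260: print("pot",st[j])
E
```

```text
57.675 [0.472 0.239 0.306]
316 167
[[149 150  45  62  63  17  17  17  19  19  19  14  50  57  60  64  65  59 116 145 146]
 [149 134  49  62  62  22  16  19  18  17  19  15  35  58  58  62  64  65  47 143 145]
 [150  71  58  61  62  48  17  19  25  19  18  17  17  56  61  64  64  63  54 126 154]
 [151  71  59  60  61  40  22  40  46  55  43  38  13  52  63  64  69  69  62 128 154]
 [152  96  59  59  59  46  21  38  47  56  60  56  23  49  63  65  67  68  63 123 151]
 [151  95  56  58  58  60  33  32  48  58  63  61  29  42  58  60  66  66  63 134 154]
 [137  89  54  57  58  59  28  27  46  56  63  64  38  26  54  61  64  65  57 139 155]
 [136 136  49  54  56  57  42  23  43  55  62  63  49  16  56  59  63  64  70 154 155]
 [136 135  90  49  50  54  34  20  39  53  60  62  54  21  45  56  58  60 121 154 153]
 [135 136 110  48  50  50  51  21  34  50 165 106  61  28  41  56  57  59 135 151 151]
 [135 135 135 113  48  49  50  28  28  48 112 145  59  35  25  54  58 131 151 152 151]
 [133 134 135 136 113  49  48  31  19  45  79 174  57  44  15  75 132 137 145 152 152]
 [129 135 134 136 137 137  99  69  32  38  33 188  65  48  20 136 138 136 136 148 160]
 [168 138 134 136 138 137 137 137 102  31  47 177  93  52  25 127 138 136 136 148 120]
 [175 173 141 136 136 136 136 136 137  29  46 135 139  51  31 129 138 138 140 104 142]
 [173 174 173 160 142 135 134 134 135  58  41  95 144  48  89 140 151 155 101 144 184]
 [173 172 170 172 175 161 154 135 139 123  87  98 131 142 159 165 135 124 165 179 140]
 [170 169 173 174 171 173 174 175 175 174 173 173 173 175 165 111 135 174 169 124  83]]
-5 [[317.3, 170.2], [323.6, 182.7]]
-13 [[316.9, 170.4], [321.3, 183.6]]
-20 [[316.4, 170.5], [319.2, 184.1]]
-30 [[315.8, 170.5], [316.1, 184.4]]
pot [292 216  33  28 460]
pot [279 218   8  70 174]
pot [328 218   4  70 219]
```

```bash
python3 - <<'E'
from h import *
s=cv2.imread("pics/e1s.png");S=viewer.camera_model("side");h=cv2.cvtColor(s,cv2.COLOR_BGR2HSV)
k=cv2.inRange(h,(12,15,120),(45,110,255));k[:205]=0;k[260:]=0;k[:,:290]=0;k[:,328:]=0
n,l,st,ce=cv2.connectedComponentsWithStats(k)
for j in range(1,n):
    if st[j,4]>25: print("cream",st[j],ce[j].round(1),"z56",dry(plane(S,ce[j],.056)),"z14",dry(plane(S,ce[j],.014)),"z44",dry(plane(S,ce[j],.044)))
k=cv2.inRange(h,(80,90,30),(100,255,255));k[:205]=0;n,l,st,ce=cv2.connectedComponentsWithStats(k)
for j in range(1,n):
    if st[j,4]>25: print("teal",st[j],ce[j].round(1),"z14",dry(plane(S,ce[j],.014)))
t=np.linspace(0,2*np.pi,60)
for y in(.045,.048,.052,.056):
    q=np.array([proj(S,[*wld(.045*np.cos(a),y+.045*np.sin(a)),z]) for z in(0,.056) for a in t]);print(y,q.min(0).round(1),q.max(0).round(1))
print("end wall rim px",proj(S,[*wld(0,.284),.045]),"strip px",proj(S,[*wld(0,-.003),0]))
E
```

```text
cream [290 205  38  27 798] [308.1 215.8] z56 [-0.0018  0.0287] z14 [ 0.0002 -0.0089] z44 [-0.0013  0.018 ]
cream [291 244  32  16 246] [306.7 249.3] z56 [-0.0017  0.1519] z14 [0.0003 0.1195] z44 [-0.0011  0.1426]
teal [296 249  22  16  58] [306.6 257.6] z14 [-1.000e-04  1.487e-01]
teal [289 270  34  23 427] [305.7 284.6] z14 [-0.0006  0.2379]
0.045 [291.8 208.6] [322.7 244.2]
0.048 [291.8 209.3] [322.7 245. ]
0.052 [291.7 210.3] [322.7 246.1]
0.056 [291.6 211.3] [322.7 247.2]
end wall rim px [304.59155422 293.22783096] strip px [308.17554252 220.26294562]
```

```bash
python3 - <<'E'
from h import *
delta((*wld(0,-.12),.15,98.5))
E
```

```text
(np.float64(0.61956), np.float64(-0.040679999999999994), 0.15, 98.5) -> [-0.1, 0.0, 50.6] [-0.2707, -0.1628, 0.1534]
```

Emit:
{"fn": "play_rows", "kwargs": {"plan": [0, 0, 10, -0.045, -0.027, 0, 0.5, 0, 0, 20, -0.09, -0.054, 0.01, 0.5, 0, 0, 30, -0.135, -0.081, 0.03, 0.5, 0, 0, 40, -0.18, -0.108, 0.06, 0.5, 0, 0, 50.6, -0.225, -0.135, 0.1, 0.5, 0, 0, 50.6, -0.27, -0.163, 0.14, 0.5, 0, 0, 50.6, -0.27, -0.163, 0.153, 0.5, 0, 0, 50.6, -0.27, -0.163, 0.153, 0.5]}}

```text
clock: 58.72
position: [0.617, -0.04, 0.1488]
ee_rot: [0.653, 0.757, -0.001, -0.002]
ft_force: [-0.4, 0.1, -0.1]
grip_width: 0.501
grasp_force: 0.0
```

```bash
python3 - <<'E'
from h import *
p,R=pose();m=viewer.camera_model("wrist");i=viewer.camera("wrist");cv2.imwrite("pics/e2.png",i[:,:,::-1]);print(status.get_obs()["clock"],dry(p),p[2])
h=cv2.cvtColor(i,cv2.COLOR_RGB2HSV)
for u in(306,312,318,324): print(u,[(v,h[v,u].tolist()) for v in range(10,50,2)])
E
```

```text
58.775 [-0.0024 -0.1189] 0.14877294358685403
306 [(10, [2, 119, 135]), (12, [2, 119, 131]), (14, [3, 122, 123]), (16, [2, 126, 91]), (18, [3, 127, 62]), (20, [2, 130, 63]), (22, [3, 127, 62]), (24, [3, 132, 62]), (26, [1, 127, 62]), (28, [2, 130, 61]), (30, [0, 5, 54]), (32, [0, 5, 54]), (34, [165, 10, 53]), (36, [170, 8, 91]), (38, [0, 8, 92]), (40, [27, 52, 107]), (42, [30, 179, 181]), (44, [30, 179, 181]), (46, [30, 179, 181]), (48, [30, 181, 176])]
312 [(10, [2, 117, 137]), (12, [2, 118, 134]), (14, [2, 123, 129]), (16, [3, 125, 110]), (18, [2, 129, 71]), (20, [2, 130, 61]), (22, [2, 127, 62]), (24, [2, 127, 62]), (26, [1, 125, 61]), (28, [3, 132, 60]), (30, [1, 92, 58]), (32, [165, 10, 53]), (34, [165, 7, 73]), (36, [0, 8, 91]), (38, [0, 8, 91]), (40, [26, 50, 107]), (42, [30, 178, 181]), (44, [30, 176, 181]), (46, [30, 179, 181]), (48, [30, 180, 176])]
318 [(10, [2, 118, 141]), (12, [3, 119, 135]), (14, [2, 120, 132]), (16, [2, 121, 122]), (18, [3, 127, 92]), (20, [2, 132, 58]), (22, [1, 128, 60]), (24, [3, 132, 60]), (26, [3, 132, 60]), (28, [1, 125, 61]), (30, [2, 121, 59]), (32, [135, 10, 51]), (34, [150, 8, 63]), (36, [150, 6, 88]), (38, [165, 6, 88]), (40, [28, 47, 103]), (42, [30, 176, 181]), (44, [30, 175, 181]), (46, [30, 175, 181]), (48, [30, 175, 176])]
324 [(10, [2, 117, 139]), (12, [3, 120, 134]), (14, [2, 119, 131]), (16, [2, 122, 115]), (18, [2, 128, 78]), (20, [2, 130, 59]), (22, [2, 128, 60]), (24, [1, 128, 60]), (26, [2, 132, 60]), (28, [1, 125, 59]), (30, [3, 89, 63]), (32, [150, 6, 80]), (34, [165, 6, 89]), (36, [165, 6, 89]), (38, [165, 6, 89]), (40, [28, 46, 105]), (42, [30, 176, 181]), (44, [30, 175, 181]), (46, [30, 175, 181]), (48, [30, 175, 176])]
```

The pot's base is now about 6 mm past the strip, the dial is at its stop and the arm is clear of everything, so I'm handing in.

```bash
python3 -c "
from workcell import manip
print(manip.hand_in())"
```

```text
the job is handed in; nothing more can be done
None
```

I handed the job in at about 58.8 s: all three pieces are in the dryer, with the pot's rear edge about 6 mm past the yellow line, and the dial is turned clockwise until it resisted firmly, which I took as the end stop. The dial had moved only about 134° by then, so that holds only if it did not start at 0, and one earlier turn briefly pushed back on the gripper with about 50 N.

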